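# Clip a timer relay on its rail and zero its dial

### The job

Fit the light grey timer relay on the wide rail of the white panel, in the free stretch between the blue module and the yellow end clamp: hook its black lip under the rail's edge nearest the robot with its clip end raised, then tip the clip end down and press it, without forcing, until the orange clip snaps under the far edge and the relay sits level. Turn the blue dial on the relay back (anticlockwise seen from above) to its zero stop, and leave the tools and the jar where they are.

Things in the scene. Friction and masses are not known exactly. Their poses are not given: they have to be found in the camera images.
- relay: light grey timer relay, loose, 0.26 to 0.42 kg, box 110 mm long (x) by 50 wide (y), top at z = 80. Origin: centre of its seating face, which rests on the rail top when fitted (a black pad, x -29 to 29; beyond it the underside is 6 mm higher). x points from hook end to clip end (along the panel's x when fitted), z up. It starts standing on the bench, origin 17 mm up; grip it across its width
- hook_tip (a point): inner top edge of the toe of the rigid black J-hook under the relay's -x end, at (-31, 0, -6) mm in the relay's frame and with its axes. The toe runs inwards from the hook's leg, whose inner face is at x = -38.2; toe and leg are 46 mm wide and end at z = -17. The relay starts with the hook end roughly towards the robot (yaw within 0.45 rad)
- press_pad (a point): centre of the orange pad on the relay's top above the clip, at (41, 0, 80) mm in the relay's frame: the place to press
- clip_tip (a point): inner top edge of the nose of the orange clip, at (33, 0, -6) mm in the relay's frame while the clip is out; the nose is 30 mm wide, its flat top is at z = -4.2 and a sloping face runs from (33, -8) down and outwards to (38, -17)
- clip (a joint): how far the sprung clip is pushed outwards (along the relay's x), in m: 0 free or snapped home, 0.0065 at most. It must go out about 4.5 mm to pass the rail's edge; pressing it over the edge takes about 12 to 24 N on the press pad
- dial (a joint): angle of the blue dial in rad: 0 at its zero stop, with the bar along the relay's length and its white line towards the clip end; grows clockwise seen from above, to 2.4. Starts between 0.6 and 1.4. It turns with about 0.03 N m and stays where it is left
- dial_grip (a point): the point on the dial's axis at half the height of its grip bar, at (-22, 0, 92) mm in the relay's frame; the bar is 36 mm long, 11 mm wide and stands from 4 to 19 mm above a low round base whose foot is 1 mm above the relay's top. The point's x runs along the bar towards the white line
- panel: fixed white panel, 170 mm (x) by 360 (y), 5 thick, lying on the bench; origin centre of its underside, z up. Along y, centred, an aluminium top-hat rail 340 long, 75 wide over its two flanges. Flanges 3 thick, top 30 mm above the bench, overhanging the rail's walls by 17 mm with 22 mm of free height below. Its -x edge faces the robot (yaw within 0.28 rad)
- rail_mid (a point): middle of the rail at the height of the flanges' top, 30 mm above the panel's origin; axes of the panel
- near_edge (a point): middle of the rail's flange edge nearest the robot, at half its thickness, at (-37.5, 0, 28.5) mm in the panel's frame
- far_edge (a point): middle of the rail's flange edge away from the robot, at (37.5, 0, 28.5) mm in the panel's frame
- neighbour: a blue module already fixed on the rail, 44 mm along the rail, 100 mm across it, top 76 mm above the bench; origin below its centre at bench level
- end_clamp: a yellow end clamp fixed on the rail, 16 mm along the rail, 84 mm across it, top 54 mm above the bench; origin below its centre at bench level. It and the blue module may change places; the free stretch between them is at least 200 mm long
- screwdriver: loose yellow-handled screwdriver, 200 mm, lying on the bench: leave it alone
- wrench: loose steel wrench, 180 mm, lying on the bench beyond the relay's right side: leave it alone
- jar: loose white jar with a blue cap, 56 mm in diameter, 70 mm high: leave it alone
There are look-alikes about, which are no part of the job. Several things have the shape of the relay; the one meant has the colours described above.

How it is judged:
By the outcome, as a careful person would: the job done as asked, in the order asked, and still so for the second after the job is handed in, with the robot touching nothing.
It also fails if it takes over 64 s, if anything falls off the work surface, if the arm or the gripper's body presses on something with over 40 N, if the wrist force passes 120 N, or if a joint passes its speed limit or range.

### The arm

A 6-joint arm with a two-finger parallel gripper is mounted at the origin on the work surface. World frame = base frame: x ahead of the robot, y to its left, z up, the work surface at z = 0. Lengths are in m, angles in rad, forces in N, time in s.
With the tool pointing down it reaches from about 0.25 to 0.725 m from the base axis. Payload 4 kg.
Tool frame: the origin (TCP) lies midway between the tips of the shut fingers; the grasp point (between the pads) lies 19 mm behind it; y points along the fingers, z is the direction in which the jaws open and shut, and the axes are right-handed (so a half turn about y gives the same grasp; the last joint's range is limited). The gripper opens to 85 mm and grips with 20 to 120 N. Pads are 22 mm wide; open, the fingers measure 114 mm over their backs; the gripper's body (76 mm by 85 mm) begins 54 mm behind the grasp point. The pads swing forward as they close: fully open they stand 13 mm farther back than shut.
Start: joints at [1.176, 0.241, 0.005, 1.335, 0, 1.571], TCP at [0.192, 0.462, 0.231] pointing down, gripper open.
Joint ranges: [-2.72, 2.72], [-1.05, 1.87], [-1.09, 1.28], [-1.99, 2.15], [-1.42, 1.44], [-3.14, 3.14]. Speed limits (rad/s): [2.79, 2.79, 3.14, 3.14, 3.14, 3.14].

### API

Orientations are given as a unit quaternion [x, y, z, w].
In Python, from workcell import bot gives the robot as it stands. The module is installed in compiled form; this text tells all that it offers.
- The arm moves only by the shell command python3 -m handwheel 'ROWS' [OPENING]. ROWS is JSON, a list of rows, each a list of 6 numbers: the shift along the tool's x, y, z in units of 25 mm (1.0 is 25 mm), then the turn, a rotation vector about the tool's x, y, z in units of 10 degrees (1.0 is 10 degrees). A call has exactly 5 rows; each row is the pose to reach, as a shift and turn from the pose commanded when the call began, along the tool's axes at that moment; what a row does not reach only later rows make up. A row lasts 1/8 s, in which the tool goes at most 62.5 mm and 10.7 degrees, less where a joint would pass 70% of its speed; a pose out of reach is approached as far as the arm can. A call with a gripper value outside its range is refused whole. OPENING is the gripper command: -1 is shut, 1 is fully open, values between are in proportion, set as the call begins (- or left out, the last holds). The fingers move at their own pace and stop on an object; the grip force is fixed at half the most. Time passes only in rows, so rows that repeat a pose let the fingers close, or fill a call up. It gives the time, the measured TCP pose, the force and the opening at its end, in the units of the state.
- bot.get_obs(): the state, without advancing time (a new reading comes with each control period).
- bot.camera(name): name is "side" or "top"; returns a dict with "color" (384x512x3 uint8, red, green, blue), "fx", "fy", "cx", "cy" (pixels), "rvec" (rotation vector, rad) and "tvec" (3), from world to camera coordinates, as OpenCV has them. Camera axes: x right, y down, z forward; pixel columns grow to the right and rows downward; lengths in m; the calibration is good to about 2 mm. A picture is of the moment at which its call begins. There is no depth.
- bot.job_done(): hands the job in, once; it reports no verdict.
The state is a dict: "clock": time; "joint_pos": joint angles; "joint_vel": joint speeds; "tau": joint torques, N m; "eef_pos": TCP position; "tool_rot": TCP orientation; "ft_force": force on the tool from outside, world axes, zero at the start; "ft_torque": the same for the moment, N m; "grip_width": finger opening in m.
Only numpy, scipy, OpenCV 4.12 (cv2) and the standard library are available. Lean on these libraries where they do the work, as an engineer would, in place of code of your own. Each camera call takes 0.05 s, during which the arm holds its last target.

## Working session

There is one attempt and no reset: what is moved stays moved. The work goes in short steps, Python scripts to look and compute and a shell command to move; the robot and the scene stay as the last step left them, time stands still between calls to the robot, and variables do not carry over. Pictures are saved under pics/ and viewed, and the job is handed in when it is done.

```bash
mkdir -p pics && ls && python3 - <<'E'
from workcell import bot
import cv2,json
import numpy as np
np.set_printoptions(precision=4,suppress=True)
for n in ("side","top"):
    c=bot.camera(n)
    cv2.imwrite(f"pics/{n}0.png",c["color"][:,:,::-1])
    print(n,c["fx"],c["fy"],c["cx"],c["cy"],c["rvec"],c["tvec"])
    R,_=cv2.Rodrigues(np.array(c["rvec"])); print(-R.T@np.array(c["tvec"]).ravel(), R)
o=bot.get_obs()
print(o)
E
```

```text
pics
side 430.81760023203685 430.81760023203685 253.65375881095244 192.96594969436453 [ 2.1557 -0.3198  0.1527] [-0.5061  0.1368  1.1707]
[ 0.2411 -0.9953  0.7724] [[ 0.9585 -0.2848 -0.011 ]
 [-0.1705 -0.5423 -0.8227]
 [ 0.2284  0.7905 -0.5683]]
top 407.4092256018104 407.4092256018104 256.13203205614417 198.85979174978738 [ 2.1515 -2.1554  0.1092] [-0.0541  0.503   1.0099]
[ 0.3814 -0.0715  1.0608] [[-0.0008 -0.9999 -0.0161]
 [-0.9931  0.0027 -0.117 ]
 [ 0.117   0.0159 -0.993 ]]
{'clock': 0.1, 'joint_pos': array([1.176 , 0.2414, 0.0039, 1.3352, 0.    , 1.5708]), 'joint_vel': array([-0.0021, -0.0008,  0.0037, -0.0002,  0.0013, -0.0002]), 'tau': array([ -0.0003, -37.3136,  25.301 ,   0.0109,  -0.    ,  -0.    ]), 'eef_pos': array([0.1921, 0.461 , 0.2305]), 'tool_rot': array([ 0.694 , -0.1388,  0.1386, -0.6927]), 'ft_force': array([ 0.2299,  0.6216, -0.5391]), 'ft_torque': array([-0.0009, -0.0387,  0.006 ]), 'grip_width': 0.08544276480505666}
```

View pics/side0.png

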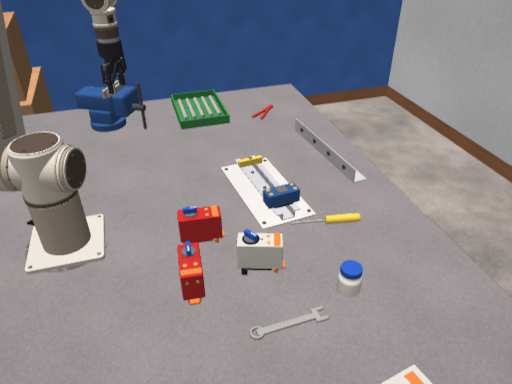

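View pics/top0.png

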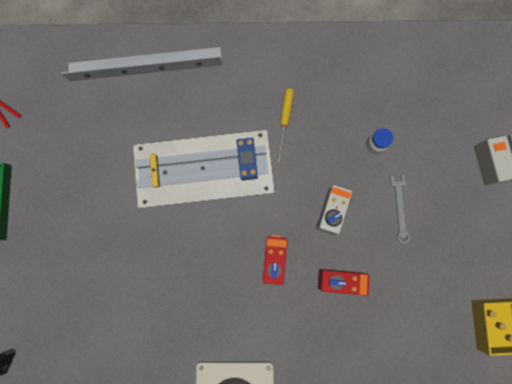

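The top view shows four things shaped like the relay: a light one at (335,210), red ones at (275,260) and (345,283), and a light one at the right edge (500,160). I'll enlarge them to compare.

```bash
python3 - <<'E'
import cv2,numpy as np
t=cv2.imread("pics/top0.png");s=cv2.imread("pics/side0.png")
cv2.imwrite("pics/t_panel.png",cv2.resize(t[120:215,125:285],None,fx=5,fy=5,interpolation=cv2.INTER_CUBIC))
a=cv2.resize(t[175:245,300:370],None,fx=8,fy=8,interpolation=cv2.INTER_CUBIC)[:,:,:]
cv2.imwrite("pics/t_relay.png",a)
b=cv2.resize(t[120:200,452:512],None,fx=5,fy=5,interpolation=cv2.INTER_CUBIC)
cv2.imwrite("pics/t_other.png",b)
cv2.imwrite("pics/s_relay.png",cv2.resize(s[215:285,215:310],None,fx=8,fy=8,interpolation=cv2.INTER_CUBIC))
E
```

```text
(no output)
```

View pics/t_panel.png

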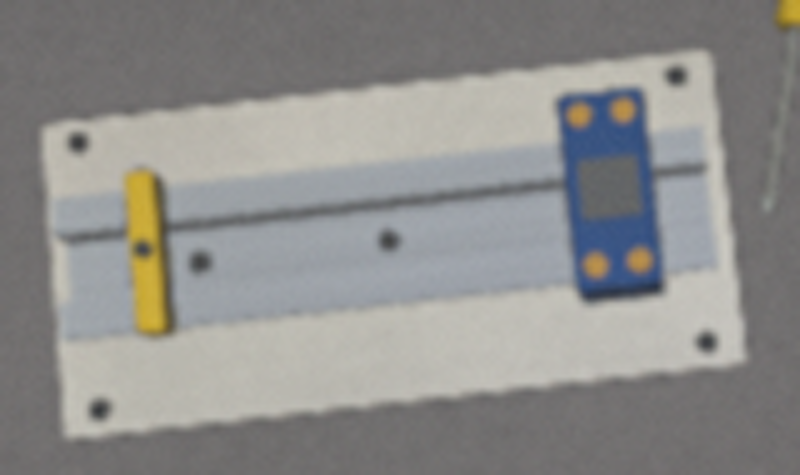

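View pics/t_relay.png

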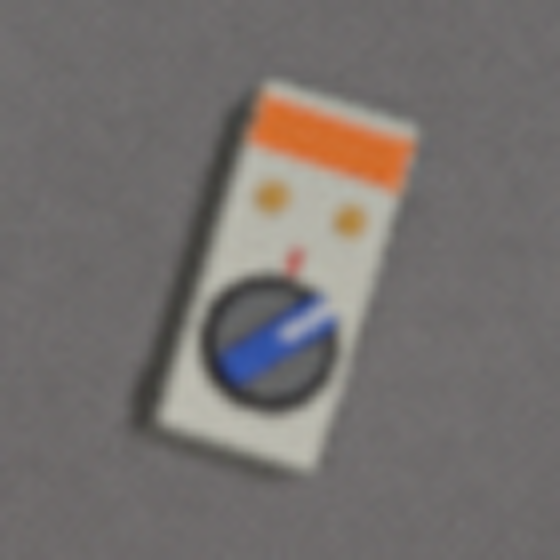

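View pics/t_other.png

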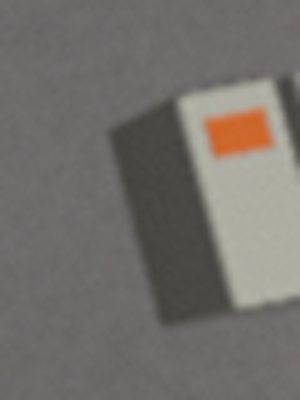

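View pics/s_relay.png

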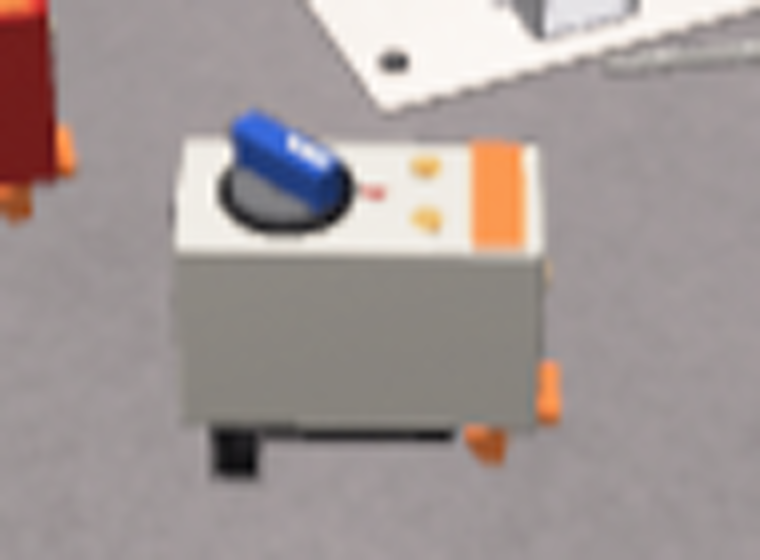

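The relay at (335,210) top / (260,250) side fits: light grey body, black hook, orange clip and blue dial. The red ones have the wrong colour, and the box at the right edge has no dial. Next, the poses.

```bash
cat > h.py <<'E'
import cv2,numpy as np,json
from scipy.optimize import least_squares
from scipy.spatial.transform import Rotation as R
np.set_printoptions(precision=4,suppress=True)
def cam(n):
    from workcell import bot
    return bot.camera(n)
CAL={"side":(430.8176,253.65376,192.96595,[2.1557,-0.3198,0.1527],[-0.5061,0.1368,1.1707]),
"top":(407.4092,256.13203,198.85979,[2.1515,-2.1554,0.1092],[-0.0541,0.503,1.0099])}
try:
    CAL=json.load(open("cal.json"))
except Exception:
    pass
def proj(n,P):
    f,cx,cy,rv,tv=CAL[n]
    K=np.array([[f,0,cx],[0,f,cy],[0,0,1.]])
    return cv2.projectPoints(np.atleast_2d(np.array(P,float)),np.array(rv,float),np.array(tv,float),K,None)[0].reshape(-1,2)
def ray(n,uv,z):
    f,cx,cy,rv,tv=CAL[n]
    M=R.from_rotvec(rv).as_matrix();c=-M.T@np.array(tv)
    d=M.T@np.array([(uv[0]-cx)/f,(uv[1]-cy)/f,1.]);return c+d*(z-c[2])/d[2]
def fit(obs,z,x0):
    # obs: list (cam, local xyz (m), uv): fits x,y,yaw
    def r(p):
        Q=R.from_euler('z',p[2])
        return np.concatenate([(proj(n,Q.apply(l)+[p[0],p[1],z])-uv).ravel() for n,l,uv in obs])
    s=least_squares(r,x0,x_scale=[.1,.1,.1]);return s.x,s.fun.reshape(-1,2)
def up(px,s,o): return [(px[0]+.5)/s-.5+o[0],(px[1]+.5)/s-.5+o[1]]
E
python3 - <<'E'
import sys;sys.path.insert(0,'.')
from workcell import bot
import json,numpy as np
d={}
for n in("side","top"):
    c=bot.camera(n);d[n]=[c["fx"],c["cx"],c["cy"],np.ravel(c["rvec"]).tolist(),np.ravel(c["tvec"]).tolist()]
json.dump(d,open("cal.json","w"))
from h import *
L=lambda a,b,c:np.array([a,b,c])/1000
T=lambda p:up(p,8,(300,175))
S=lambda p:up(p,8,(215,215))
top=[("top",L(55,25,80),T((267,80))),("top",L(55,-25,80),T((418,130))),("top",L(-55,-25,80),T((317,470))),("top",L(-55,25,80),T((158,425)))]
sd=[("side",L(-55,25,80),S((187,138))),("side",L(-55,-25,80),S((176,252))),("side",L(55,-25,80),S((545,252))),("side",L(55,25,80),S((540,145)))]
for o in(top,sd,top+sd):
    x,f=fit(o,.017,[.35,-.25,-.3]);print("relay",x);print(f.ravel())
P=lambda p:up(p,5,(125,120))
pt=[("top",L(85,180,5),P((41,127))),("top",L(85,-180,5),P((712,50))),("top",L(-85,-180,5),P((746,360))),("top",L(-85,180,5),P((66,438))),
("top",L(37.5,170,30),P((54,198))),("top",L(37.5,-170,30),P((703,128))),("top",L(-37.5,-170,30),P((717,268))),("top",L(-37.5,170,30),P((67,340)))]
x,f=fit(pt,0,[.45,.05,0]);print("panel",x);print(f.ravel())
E
python3 - <<'E'
import cv2
s=cv2.imread("pics/side0.png")
cv2.imwrite("pics/s_panel.png",cv2.resize(s[145:230,212:318],None,fx=7,fy=7,interpolation=cv2.INTER_CUBIC))
E
```

```text
relay [ 0.4704 -0.2449 -0.3151]
[-0.5218 -0.6785  0.7886 -0.5534  0.1259  1.0694 -0.395   0.1236]
relay [ 0.4713 -0.2457 -0.3169]
[-0.5336  0.2239 -0.4195 -0.3127  0.4506  0.1837  0.4965 -0.2165]
relay [ 0.4709 -0.2452 -0.3159]
[-0.3681 -0.893   0.9371 -0.7536  0.2425  0.8533 -0.2728 -0.107  -0.7767
  0.1398 -0.6508 -0.4037  0.2045  0.0606  0.2396 -0.3301]
panel [0.588  0.0858 0.1092]
[-0.0065 -0.617   0.063  -0.2705  0.612   0.6291 -0.1936  0.3021 -0.4717
  0.1523  0.1976 -0.4604  0.6852 -0.0707 -0.8912  0.2379]
```

View pics/s_panel.png

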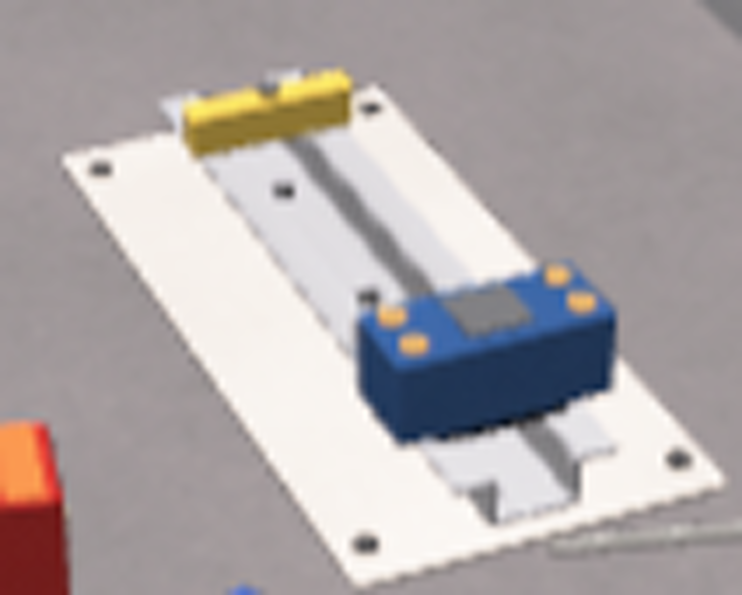

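```bash
python3 - <<'E'
from h import *
from workcell import bot
o=bot.get_obs()
print("tool axes cols",R.from_quat(o["tool_rot"]).as_matrix())
L=lambda a,b,c:np.array([a,b,c])/1000
P=lambda p:up(p,5,(125,120)); Q=lambda p:up(p,7,(212,145))
pt=[("top",L(85,180,5),P((41,127))),("top",L(85,-180,5),P((712,50))),("top",L(-85,-180,5),P((746,360))),("top",L(-85,180,5),P((66,438))),
("top",L(37.5,170,30),P((54,198))),("top",L(37.5,-170,30),P((703,128))),("top",L(-37.5,-170,30),P((717,268))),("top",L(-37.5,170,30),P((67,340)))]
ps=[("side",L(-85,180,5),Q((63,157))),("side",L(85,180,5),Q((381,86))),("side",L(85,-180,5),Q((725,485))),("side",L(-85,-180,5),Q((358,588)))]
for o in (pt,ps,pt+ps):
    x,f=fit(o,0,[.45,.05,0]);print("panel",x);print(f.ravel())
M=R.from_euler('z',x[2])
# clamp inner edge / neighbour inner edge, in panel frame
for n,p,z in(("clamp",(158,175),.054),("clamp",(173,330),.054),("neigh",(558,97),.076),("neigh",(582,292),.076)):
    w=ray("top",P(p),z);print(n,w,M.inv().apply(w-[x[0],x[1],0]))
# dial
T=lambda p:up(p,8,(300,175))
a=ray("top",T((235,375)),.1165);b=ray("top",T((325,305)),.1165)
ang=np.arctan2(*(b-a)[[1,0]]);print("dial dir",ang,"dial angle",-0.316-ang, (a+b)/2)
E
```

```text
tool axes cols [[ 0.9231 -0.0005  0.3846]
 [-0.3846 -0.0013  0.9231]
 [-0.     -1.     -0.0014]]
panel [0.588  0.0858 0.1092]
[-0.0065 -0.617   0.063  -0.2705  0.612   0.6291 -0.1936  0.3021 -0.4717
  0.1523  0.1976 -0.4604  0.6852 -0.0707 -0.8912  0.2379]
panel [0.5888 0.0856 0.1036]
[ 0.0527  0.1264 -0.1177  0.3745  0.5168 -0.1458 -0.4455 -0.2552]
panel [0.5881 0.0857 0.1079]
[ 0.0433 -0.7647  0.1261 -0.2554  0.5961  0.6538 -0.2232  0.1579 -0.4428
  0.0069  0.2394 -0.4469  0.6913 -0.0529 -0.8981  0.0941 -0.3062  0.2395
 -0.5306  0.3853  0.4829 -0.26   -0.356  -0.2267]
clamp [0.6135 0.1974 0.054 ] [0.0372 0.1083 0.054 ]
clamp [0.5342 0.1877 0.054 ] [-0.0427  0.1072  0.054 ]
neigh [ 0.647  -0.0065  0.076 ] [ 0.0486 -0.098   0.076 ]
neigh [ 0.549  -0.0187  0.076 ] [-0.0502 -0.0996  0.076 ]
dial dir -0.9175206185887093 dial angle 0.6015206185887092 [ 0.4497 -0.238   0.1165]
```

```bash
cat >> h.py <<'E'
def toolR(yaw,tilt=0.):
    # tool held on relay: tool x=relay x, y=-relay z, z=relay y ; tilt raises clip end
    Q=R.from_euler('z',yaw)*R.from_euler('y',-tilt)
    A=np.array([[1,0,0],[0,0,1],[0,-1,0]],float)  # cols: tool x,y,z in relay frame
    return Q,Q*R.from_matrix(A)
def go(p,Rt,base=None):
    from workcell import bot
    o=bot.get_obs()
    p0,R0=(o["eef_pos"],R.from_quat(o["tool_rot"])) if base is None else base
    d=R0.inv().apply(np.array(p)-p0)/.025
    r=np.degrees((R0.inv()*Rt).as_rotvec())/10
    print("t",round(o["clock"],2),"shift",np.round(d,3),"turn",np.round(r,3),"F",o["ft_force"],"w",round(o["grip_width"],4))
def st():
    from workcell import bot
    o=bot.get_obs();print({k:np.round(o[k],4) for k in("clock","joint_pos","eef_pos","ft_force","ft_torque","grip_width")}, R.from_quat(o["tool_rot"]).as_matrix())
E
python3 - <<'E'
from h import *
Q,T=toolR(-.316); go([.471,-.245,.20],T)
E
```

```text
t 0.2 shift [ 21.161   1.259 -21.782] turn [ 0.008 -0.452 -0.   ] F [0.1991 0.1588 0.2136] w 0.0851
```

```bash
python3 -m handwheel '[[1.6,0,-1.7,0,0,0],[3.2,0,-3.4,0,0,0],[4.8,0,-5.1,0,0,0],[6.4,0,-6.8,0,0,0],[8,0,-8.5,0,0,0]]' 1; python3 -c "
from h import *
st()"
```

```text
clock: 0.82
eef_pos: [0.2955, 0.1868, 0.2314]
tool_rot: [-0.693, 0.138, -0.139, 0.694]
ft_force: [1.5, -0.8, 0.4]
grip_width: 0.0853
{'clock': np.float64(0.825), 'joint_pos': array([ 0.564 , -0.061 , -0.3314,  1.2997, -0.0002,  0.9579]), 'eef_pos': array([0.2955, 0.1868, 0.2314]), 'ft_force': array([ 1.5271, -0.7576,  0.4163]), 'ft_torque': array([ 0.0414, -0.1086,  0.0665]), 'grip_width': np.float64(0.0853)} [[ 0.9234  0.0007  0.3838]
 [-0.3838  0.0002  0.9234]
 [ 0.0006 -1.      0.0005]]
```

```bash
python3 -m handwheel '[[1.6,0,-1.65,0,0,0],[3.2,0,-3.3,0,0,0],[4.8,0,-4.95,0,0,0],[6.4,0,-6.6,0,0,0],[8,0,-8.25,0,0,0]]' 1; python3 -m handwheel '[[1.4,0,-1.4,0,0,0],[2.8,0,-2.8,0,-0.2,0],[4.2,0.6,-4.2,0,-0.45,0],[5.16,1.26,-5.1,0,-0.45,0],[5.16,1.26,-5.1,0,-0.45,0]]' 1; python3 -c "
from h import *
st()
Q,T=toolR(-.316); go([.471,-.245,.056],T)
from workcell import bot
for n in ('side','top'): cv2.imwrite(f'pics/{n}1.png',cam(n)['color'][:,:,::-1])"
```

```text
clock: 1.45
eef_pos: [0.4008, -0.0808, 0.2314]
tool_rot: [-0.693, 0.139, -0.139, 0.693]
ft_force: [1.7, 0.6, -0.4]
grip_width: 0.0853
clock: 2.08
eef_pos: [0.47, -0.2476, 0.1974]
tool_rot: [-0.698, 0.114, -0.111, 0.698]
ft_force: [0.9, 0.1, -0.3]
grip_width: 0.0851
{'clock': np.float64(2.075), 'joint_pos': array([-0.4848,  0.3217,  0.0261,  1.279 , -0.0002, -0.1657]), 'eef_pos': array([ 0.47  , -0.2476,  0.1974]), 'ft_force': array([ 0.9235,  0.1318, -0.272 ]), 'ft_torque': array([ 0.026 ,  0.0284, -0.0062]), 'grip_width': np.float64(0.0851)} [[ 0.9495 -0.0034  0.3137]
 [-0.3137  0.0016  0.9495]
 [-0.0037 -1.      0.0005]]
t 2.08 shift [0.028 5.658 0.109] turn [-0.003 -0.018 -0.021] F [ 0.9235  0.1318 -0.272 ] w 0.0851
```

View pics/top1.png

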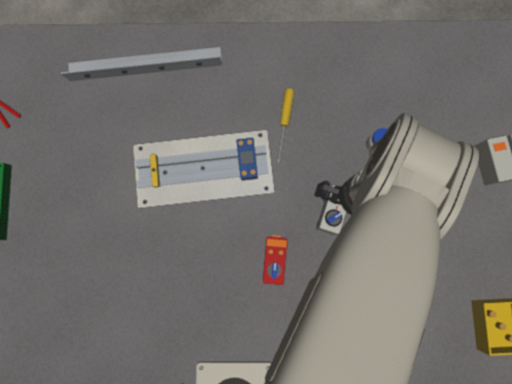

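View pics/side1.png

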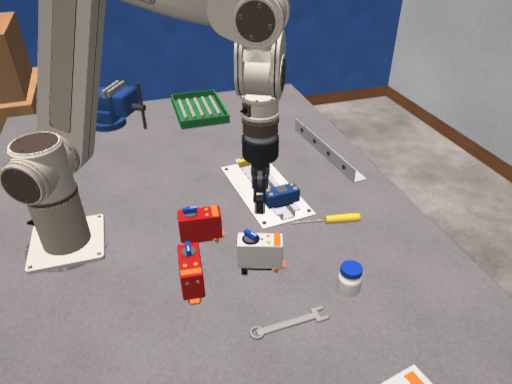

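The gripper stands over the relay: the side view has the fingers at (260,195) and the relay at (260,250). I'll go down in two stages.

```bash
python3 -m handwheel '[[0,1,0.05,0,0,0],[0,2,0.1,0,0,0],[0,3,0.1,0,0,0],[0,3,0.1,0,0,0],[0,3,0.1,0,0,0]]' 1; python3 -c "
from h import *
Q,T=toolR(-.316); go([.471,-.245,.056],T)
for n in ('side',): cv2.imwrite('pics/s2.png',cv2.resize(cam(n)['color'][140:300,180:340,::-1],None,fx=3.7,fy=3.7,interpolation=cv2.INTER_CUBIC))"
```

```text
clock: 2.8
eef_pos: [0.472, -0.2435, 0.1263]
tool_rot: [0.699, -0.11, 0.112, -0.698]
ft_force: [-0.0, 0.4, 0.4]
grip_width: 0.0852
t 2.8 shift [-0.024  2.813 -0.069] turn [0.001 0.004 0.011] F [-0.0037  0.3656  0.4295] w 0.0852
```

View pics/s2.png

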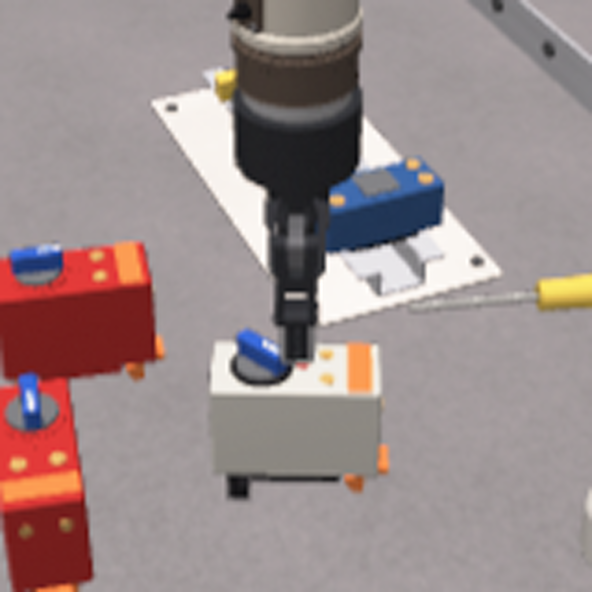

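The fingers are centred along the relay, at (297,350) in the crop, and clear of the dial. I'll continue down and grip.

```bash
python3 -m handwheel '[[0,0.8,0,0,0,0],[0,1.6,0,0,0,0],[0,2.4,-0.05,0,0,0],[0,2.8,-0.05,0,0,0],[0,2.8,-0.05,0,0,0]]' 1; python3 -m handwheel '[[0,0,0,0,0,0],[0,0,0,0,0,0],[0,0,0,0,0,0],[0,0,0,0,0,0],[0,0,0,0,0,0]]' -1;python3 -c "
from h import *
st()
Q,T=toolR(-.316); go([.471,-.245,.056],T)
for n in ('side',): cv2.imwrite('pics/s3.png',cv2.resize(cam(n)['color'][140:300,180:340,::-1],None,fx=3.7,fy=3.7,interpolation=cv2.INTER_CUBIC))"
```

```text
clock: 3.48
eef_pos: [0.471, -0.2449, 0.055]
tool_rot: [-0.698, 0.111, -0.111, 0.698]
ft_force: [0.9, 0.1, -0.2]
grip_width: 0.0856
clock: 4.1
eef_pos: [0.4717, -0.2454, 0.0558]
tool_rot: [0.699, -0.111, 0.112, -0.698]
ft_force: [0.1, -0.7, 5.3]
grip_width: 0.0492
{'clock': np.float64(4.1), 'joint_pos': array([-0.4797,  0.4421, -0.1932,  0.9333,  0.    , -0.1634]), 'eef_pos': array([ 0.4717, -0.2454,  0.0558]), 'ft_force': array([ 0.0909, -0.7267,  5.2801]), 'ft_torque': array([0.1403, 0.0814, 0.0172]), 'grip_width': np.float64(0.0492)} [[ 0.9504  0.002   0.311 ]
 [-0.311  -0.001   0.9504]
 [ 0.0022 -1.     -0.0004]]
t 4.1 shift [-0.033 -0.006  0.007] turn [ 0.002 -0.002  0.013] F [ 0.0909 -0.7267  5.2801] w 0.0492
```

View pics/s3.png

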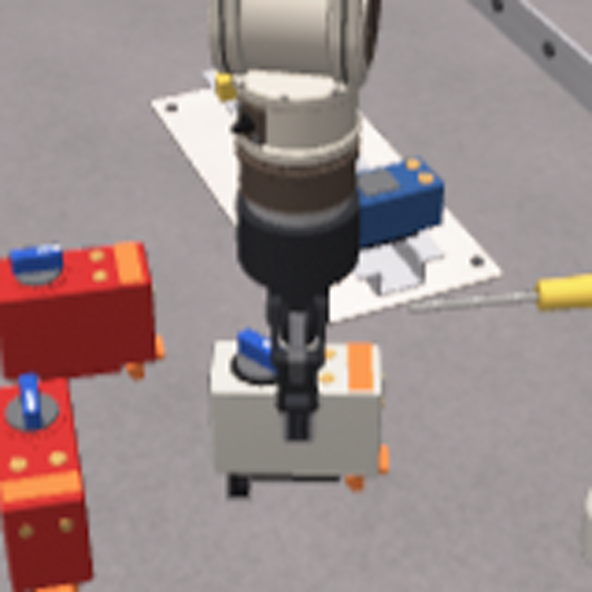

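Gripped: width 49 mm, and the jaws are clear of the dial. Next I'll lift and carry it to a tilted standoff pose over the near edge.

```bash
cat >> h.py <<'E'
PAN=np.array([.5881,.0857,0]);PYAW=.108
TIR=np.array([.0007,0,.0388])   # tcp in relay frame
TOE=np.array([-.031,0,-.006])
def hookpose(toe,tilt,yaw=PYAW,y=.005):
    """toe: (x,z) mm panel frame of hook tip"""
    Q,T=toolR(yaw,tilt)
    w=PAN+R.from_euler('z',PYAW).apply([toe[0]/1e3,y,toe[1]/1e3])
    return w+Q.apply(TIR-TOE),T
def relaypose():
    from workcell import bot
    o=bot.get_obs();A=np.array([[1,0,0],[0,0,1],[0,-1,0]],float)
    Q=R.from_quat(o["tool_rot"])*R.from_matrix(A).inv()
    p=o["eef_pos"]-Q.apply(TIR);P=R.from_euler('z',PYAW)
    f=lambda v:P.inv().apply(p+Q.apply(v)-PAN)*1e3
    print("clk",round(o["clock"],2),"origin",f([0,0,0]),"toe",f(TOE),"padcorner",f([-.029,0,0]),"clip",f([.033,0,-.006]),"eul zyx",np.round(np.degrees((P.inv()*Q).as_euler('ZYX')),2),"F(panel)",P.inv().apply(o["ft_force"]),"T",P.inv().apply(o["ft_torque"]),"w",round(o["grip_width"],4))
    return p,Q
E
python3 -m handwheel '[[0,-0.6,0,0,0,0],[0,-1.8,0,0,0,0],[0,-3.2,0,0,0,0],[0,-4.8,0,0,0,0],[0,-6,0,0,0,0]]'
python3 -c "
from h import *
relaypose()
p,T=hookpose((-42,60),.314); print(p); go(p,T)"
```

```text
clock: 4.78
eef_pos: [0.4707, -0.2448, 0.2066]
tool_rot: [0.698, -0.111, 0.111, -0.698]
ft_force: [1.4, 0.1, -3.1]
grip_width: 0.0497
clk 4.78 origin [-153.0149 -315.6264  167.7934] toe [-181.2664 -302.8675  161.788 ] padcorner [-179.4446 -303.6903  167.7884] clip [-122.9388 -329.2093  161.7992] eul zyx [-24.3   -0.01   0.  ] F(panel) [ 1.4099 -0.0828 -3.1383] T [ 0.0004 -0.0197  0.0145] w 0.0497
[0.562  0.0879 0.1124]
t 4.78 shift [-0.665  3.768 13.785] turn [ 0.382 -2.41  -1.771] F [ 1.4106  0.0696 -3.1383] w 0.0497
```

```bash
python3 -m handwheel '[[-0.1,0,1.4,0.05,-0.3,-0.2],[-0.2,0,3.4,0.13,-0.8,-0.6],[-0.3,0,5.6,0.23,-1.4,-1.05],[-0.5,0,7.8,0.3,-1.9,-1.4],[-0.55,0,10,0.38,-2.41,-1.77]]'
python3 -c "
from h import *
p,T=hookpose((-42,80),.314); print(p); go(p,T)"
```

```text
clock: 5.4
eef_pos: [0.5345, -0.0013, 0.2046]
tool_rot: [-0.691, -0.149, -0.072, 0.703]
ft_force: [0.1, 1.0, -3.3]
grip_width: 0.0495
[0.562  0.0879 0.1324]
t 5.4 shift [0.527 3.204 3.427] turn [-0.003  0.015 -0.002] F [ 0.0932  1.0406 -3.2928] w 0.0495
```

```bash
python3 -m handwheel '[[0.2,0.2,1.5,0,0,0],[0.4,0.8,2.8,0,0,0],[0.5,2,3.4,0,0,0],[0.53,3.2,3.43,0,0,0],[0.53,3.2,3.43,0,0,0]]'
python3 -c "
from h import *
p,T=hookpose((-42,80),.314); go(p,T);relaypose()
for n in ('side','top'):
  c=cam(n)['color'][:,:,::-1]; cv2.imwrite(f'pics/{n}4.png',c)
s=cv2.imread('pics/side4.png');cv2.imwrite('pics/s4c.png',cv2.resize(s[110:230,190:330],None,fx=5,fy=5,interpolation=cv2.INTER_CUBIC))"
```

```text
clock: 6.02
eef_pos: [0.5604, 0.0861, 0.1294]
tool_rot: [-0.692, -0.145, -0.069, 0.703]
ft_force: [-0.6, -1.1, -3.4]
grip_width: 0.0497
t 6.03 shift [ 0.106 -0.093  0.064] turn [ 0.002  0.004 -0.05 ] F [-0.5766 -1.1262 -3.4388] w 0.0497
clk 6.03 origin [-16.5123   3.3725  92.1835] toe [-44.2757   3.3472  77.1437] padcorner [-44.1715   3.3509  83.4674] clip [16.7653  3.3949 96.3791] eul zyx [  0.04 -17.49  -0.03] F(panel) [-0.6946 -1.0575 -3.4388] T [-0.0353  0.5551 -0.0022] w 0.0497
```

View pics/s4c.png

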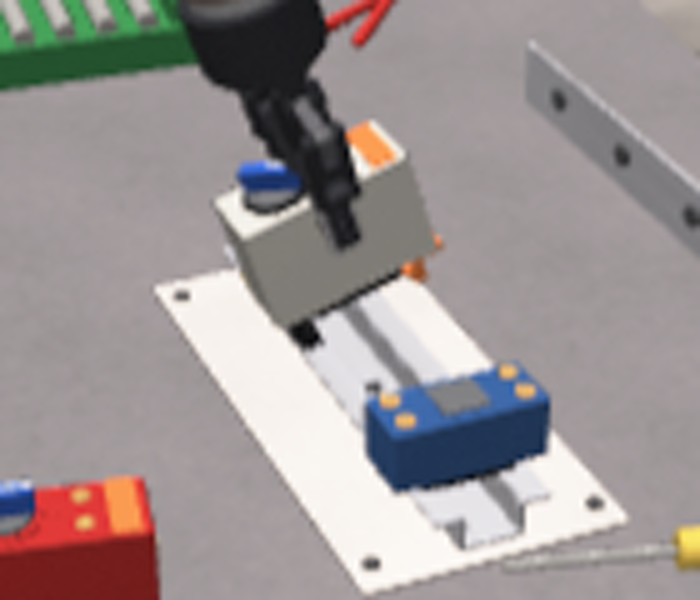

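View pics/top4.png

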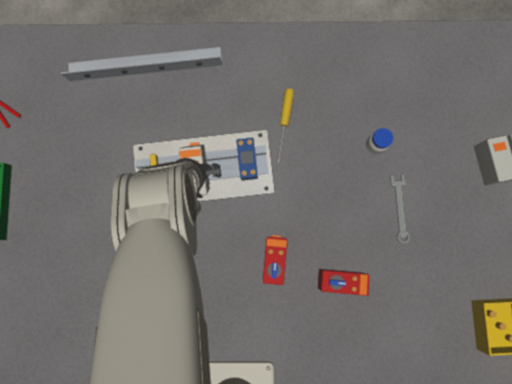

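```bash
python3 - <<'E'
from h import *
p,Q=relaypose()
L=np.array([[-55,25,80],[-55,-25,80],[55,-25,80],[55,25,80],[-55,-25,6],[55,-25,6]])/1e3
uv=np.array([up(a,5,(190,110)) for a in((215,203),(240,240),(405,155),(372,120),(272,330),(438,243))])
print(proj("side",Q.apply(L)+p)-uv)
def r(x): return (proj("side",R.from_rotvec(x[3:]).apply(L)+x[:3])-uv).ravel()
s=least_squares(r,np.r_[p,Q.as_rotvec()],x_scale=[.1]*3+[.3]*3)
P=R.from_euler('z',PYAW);print("vis origin",P.inv().apply(s.x[:3]-PAN)*1e3,(P.inv()*R.from_rotvec(s.x[3:])).as_euler('ZYX',degrees=True),s.fun)
E
```

```text
clk 6.12 origin [-13.9678   2.9809  95.5565] toe [-41.6324   2.9851  80.3359] padcorner [-41.5695   2.9867  86.6601] clip [19.2817  2.9722 99.9693] eul zyx [ -0.01 -17.86  -0.02] F(panel) [ 0.0861 -0.7167 -1.9861] T [-0.0338  0.4517 -0.0234] w 0.0492
[[-0.2159 -1.4619]
 [ 0.8416 -1.1741]
 [ 1.0774 -1.5282]
 [ 0.7031 -1.6238]
 [ 2.2703 -0.1633]
 [ 1.0209  0.314 ]]
vis origin [-5.6336 29.9513 78.487 ] [ -1.9801 -18.7999   2.5677] [-0.5661 -0.7268  0.0313  0.0764 -0.2649  0.1995 -0.1419 -0.469   1.3551
 -0.0458 -0.4039  0.9711]
```

Relay pose agrees with the forward estimate, to about 1 px while the arm was settling. I'll lower it next to the near edge.

```bash
python3 -c "
from h import *
p,T=hookpose((-42.5,40),.314,y=.003); go(p,T)
p,T=hookpose((-42.5,25.4),.314,y=.003); go(p,T)"
```

```text
t 6.12 shift [-0.532  1.522  0.001] turn [ 0.002 -0.001 -0.013] F [ 0.1628 -0.7032 -1.9861] w 0.0492
t 6.12 shift [-0.711  2.078  0.001] turn [ 0.002 -0.001 -0.013] F [ 0.1628 -0.7032 -1.9861] w 0.0492
```

```bash
python3 -m handwheel '[[-0.2,0.5,0,0,0,0],[-0.4,1.1,0,0,0,0],[-0.53,1.52,0,0,0,0],[-0.53,1.52,0,0,0,0],[-0.53,1.52,0,0,0,0]]'
python3 -c "
from h import *
p,T=hookpose((-42.5,25.4),.314,y=.003); go(p,T);relaypose()
c=cam('side')['color'][:,:,::-1]; cv2.imwrite('pics/side5.png',cv2.resize(c[120:220,190:310],None,fx=6,fy=6,interpolation=cv2.INTER_CUBIC))
relaypose()"
```

```text
clock: 6.75
eef_pos: [0.5631, 0.0861, 0.0931]
tool_rot: [-0.691, -0.148, -0.073, 0.703]
ft_force: [0.0, -0.6, -3.1]
grip_width: 0.0493
t 6.75 shift [-0.241  0.567 -0.002] turn [ 0.001 -0.002  0.004] F [ 0.029  -0.5988 -3.0695] w 0.0493
clk 6.75 origin [-13.5117   3.0458  56.0376] toe [-41.1316   3.0531  40.736 ] padcorner [-41.0872   3.0538  47.0604] clip [19.7247  3.0355 60.5477] eul zyx [ -0.02 -18.03  -0.01] F(panel) [-0.0357 -0.5984 -3.0695] T [-0.0177  0.5446  0.0235] w 0.0493
clk 6.8 origin [-13.3341   3.0739  56.2386] toe [-40.9479   3.0795  40.9259] padcorner [-40.906    3.0802  47.2503] clip [19.9005  3.0658 60.7622] eul zyx [ -0.01 -18.06  -0.01] F(panel) [ 0.3764 -0.8353 -2.7455] T [0.0379 0.5246 0.0259] w 0.0495
```

View pics/side5.png

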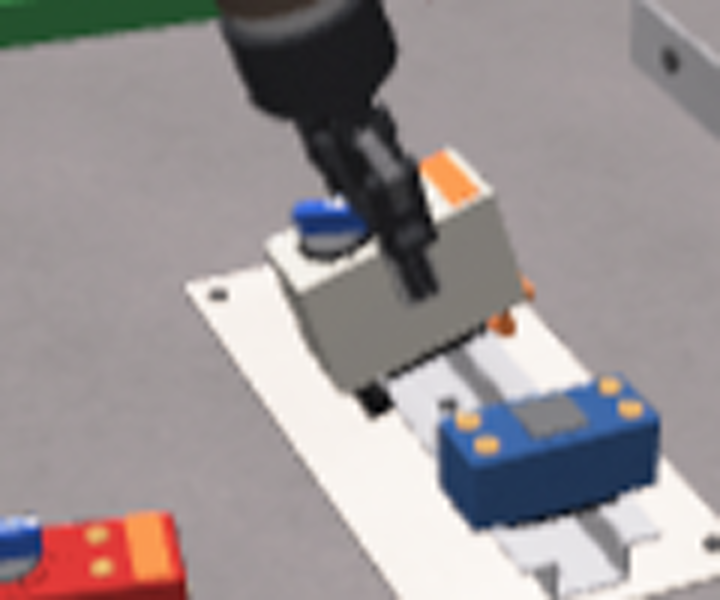

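The hook is at (375,398) in the crop, just outside the near edge. I'll lower it below the flange level.

```bash
python3 -m handwheel '[[-0.08,0.19,0,0,0,0],[-0.16,0.38,0,0,0,0],[-0.25,0.58,0,0,0,0],[-0.25,0.58,0,0,0,0],[-0.25,0.58,0,0,0,0]]'
python3 -c "
from h import *
relaypose()
c=cam('side')['color'][:,:,::-1]; cv2.imwrite('pics/side6.png',cv2.resize(c[130:220,200:310],None,fx=7,fy=7,interpolation=cv2.INTER_CUBIC))
relaypose();p,T=hookpose((-29.2,25.2),.314,y=.003); go(p,T)"
```

```text
clock: 7.42
eef_pos: [0.5612, 0.0859, 0.0768]
tool_rot: [-0.692, -0.148, -0.073, 0.703]
ft_force: [-0.4, 0.0, -3.6]
grip_width: 0.0496
clk 7.42 origin [-15.4565   3.1043  39.6685] toe [-43.0933   3.1056  24.3974] padcorner [-43.0419   3.1068  30.7217] clip [17.7849  3.1    44.1419] eul zyx [ -0.01 -17.97  -0.01] F(panel) [-0.4083  0.07   -3.5787] T [ 0.0297  0.4887 -0.0237] w 0.0496
clk 7.47 origin [-15.3025   3.1286  39.8321] toe [-42.9342   3.1302  24.5518] padcorner [-42.8849   3.131   30.8761] clip [17.9374  3.1249 44.3167] eul zyx [ -0.01 -17.99  -0.01] F(panel) [-0.5743  0.2258 -3.2322] T [-0.0087  0.5052 -0.0717] w 0.0495
t 7.47 shift [ 0.53   0.145 -0.005] turn [ 0.001 -0.    -0.   ] F [-0.5953  0.1626 -3.2322] w 0.0495
```

View pics/side6.png

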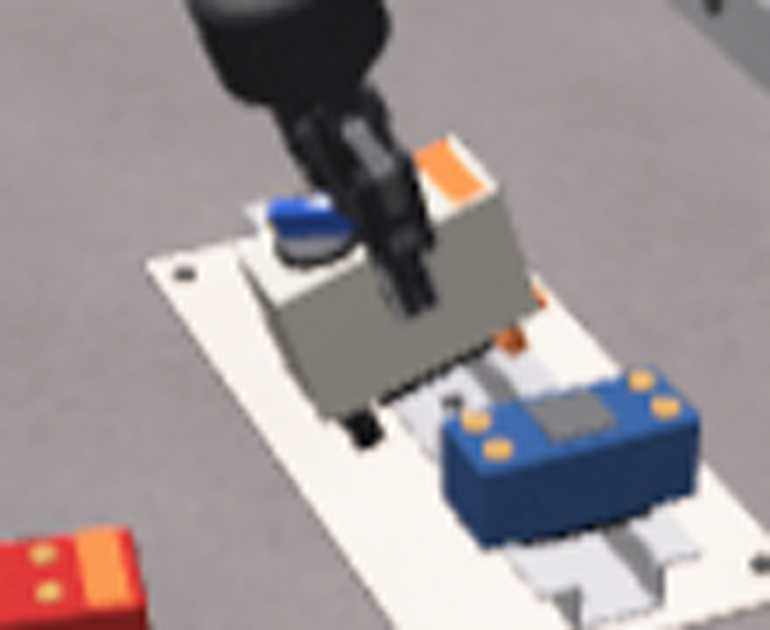

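Toe at about 25 mm height and 5 mm outside the edge, with no contact. I'll slide it in towards +x.

```bash
python3 -m handwheel '[[0.06,0.01,0,0,0,0],[0.12,0.03,0,0,0,0],[0.18,0.04,0,0,0,0],[0.25,0.06,0,0,0,0],[0.31,0.08,0,0,0,0]]'
python3 -c "
from h import *
relaypose();p,T=hookpose((-29.2,25.2),.314,y=.003); go(p,T)"
```

```text
clock: 8.1
eef_pos: [0.5692, 0.0868, 0.0773]
tool_rot: [-0.692, -0.148, -0.073, 0.703]
ft_force: [0.6, -0.8, -2.6]
grip_width: 0.0492
clk 8.1 origin [-7.3465  3.1083 40.2235] toe [-34.9817   3.1097  24.9495] padcorner [-34.931    3.1107  31.2738] clip [25.8944  3.1042 44.7006] eul zyx [ -0.01 -17.98  -0.01] F(panel) [ 0.4625 -0.8696 -2.6308] T [-0.0002  0.5021 -0.0323] w 0.0492
t 8.1 shift [ 0.223  0.062 -0.005] turn [ 0.001 -0.    -0.002] F [ 0.5535 -0.8147 -2.6308] w 0.0492
```

```bash
python3 -m handwheel '[[0.03,0.01,0,0,0,0],[0.06,0.02,0,0,0,0],[0.1,0.03,0,0,0,0],[0.14,0.04,0,0,0,0],[0.18,0.05,0,0,0,0]]'
python3 -c "
from h import *
relaypose();p,T=hookpose((-29.2,25.2),.314,y=.003); go(p,T)"
python3 -m handwheel '[[0.01,0,0,0,0,0],[0.02,0,0,0,0,0],[0.03,0.01,0,0,0,0],[0.04,0.01,0,0,0,0],[0.05,0.01,0,0,0,0]]'
python3 -c "
from h import *
relaypose()
c=cam('side')['color'][:,:,::-1]; cv2.imwrite('pics/side7.png',cv2.resize(c[130:220,200:310],None,fx=7,fy=7,interpolation=cv2.INTER_CUBIC))
relaypose()"
```

```text
clock: 8.72
eef_pos: [0.5738, 0.0873, 0.0775]
tool_rot: [-0.692, -0.148, -0.073, 0.703]
ft_force: [0.4, 0.3, -3.5]
grip_width: 0.0496
clk 8.72 origin [-2.7656  3.1101 40.4268] toe [-30.4014   3.1115  25.1539] padcorner [-30.3504   3.1126  31.4782] clip [30.4755  3.1059 44.9024] eul zyx [ -0.01 -17.97  -0.01] F(panel) [ 0.4475  0.2506 -3.5462] T [-0.0631  0.5031 -0.005 ] w 0.0496
t 8.72 shift [ 0.046  0.013 -0.005] turn [ 0.001 -0.    -0.002] F [ 0.4179  0.2974 -3.5462] w 0.0496
clock: 9.35
eef_pos: [0.5749, 0.0874, 0.0777]
tool_rot: [-0.692, -0.148, -0.073, 0.703]
ft_force: [-0.0, -0.6, -2.6]
grip_width: 0.0492
clk 9.35 origin [-1.5943  3.0928 40.558 ] toe [-29.2313   3.0942  25.2872] padcorner [-29.1798   3.0954  31.6115] clip [31.6471  3.0886 45.0311] eul zyx [ -0.01 -17.97  -0.01] F(panel) [-0.0757 -0.597  -2.5927] T [0.0379 0.5233 0.004 ] w 0.0492
clk 9.4 origin [-1.5523  3.0917 40.5628] toe [-29.1886   3.0952  25.2907] padcorner [-29.1375   3.0962  31.6151] clip [31.6889  3.0854 45.0374] eul zyx [ -0.01 -17.97  -0.01] F(panel) [ 0.6194  0.7461 -3.3069] T [ 0.0016  0.5327 -0.0229] w 0.0492
```

View pics/side7.png

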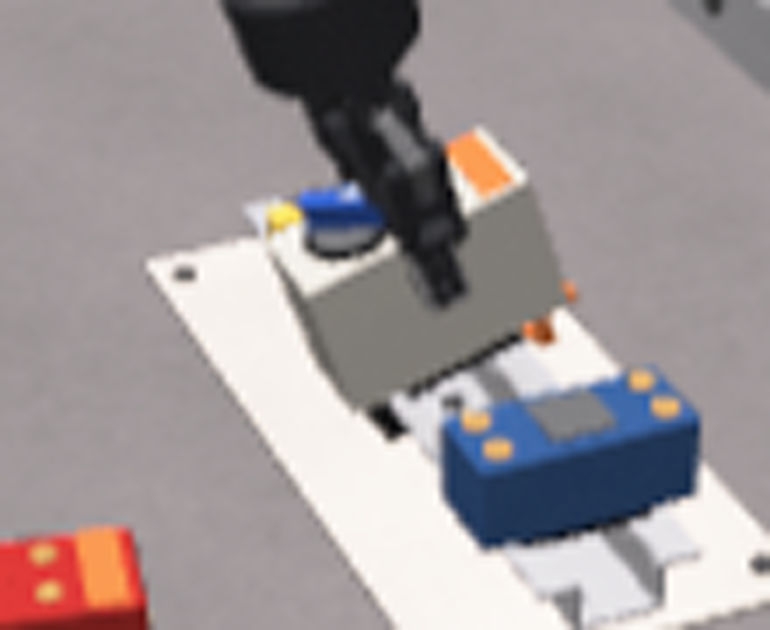

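```bash
python3 -m handwheel '[[0.01,0,0,0,0,0],[0.02,0,0,0,0,0],[0.03,0.01,0,0,0,0],[0.04,0.01,0,0,0,0],[0.05,0.01,0,0,0,0]]'
python3 -c "
from h import *
relaypose()"
python3 -m handwheel '[[0.01,0,0,0,0,0],[0.02,0,0,0,0,0],[0.03,0.01,0,0,0,0],[0.04,0.01,0,0,0,0],[0.04,0.01,0,0,0,0]]'
python3 -c "
from h import *
relaypose()"
```

```text
clock: 10.02
eef_pos: [0.5758, 0.0875, 0.0775]
tool_rot: [-0.692, -0.148, -0.072, 0.703]
ft_force: [-0.9, -0.2, -2.3]
grip_width: 0.0491
clk 10.03 origin [-0.8053  3.0733 40.414 ] toe [-28.4563   3.0738  25.1687] padcorner [-28.3991   3.0752  31.493 ] clip [32.4402  3.0697 44.8565] eul zyx [ -0.   -17.92  -0.01] F(panel) [-0.8884 -0.1403 -2.3207] T [-0.013   0.7891  0.0146] w 0.0491
clock: 10.65
eef_pos: [0.5762, 0.0875, 0.0772]
tool_rot: [-0.692, -0.147, -0.072, 0.703]
ft_force: [-3.8, -0.7, -2.5]
grip_width: 0.0496
clk 10.65 origin [-0.409   3.0851 40.0705] toe [-28.0785   3.0832  24.8588] padcorner [-28.0135   3.0848  31.183 ] clip [32.8419  3.0838 44.4726] eul zyx [  0.   -17.85  -0.02] F(panel) [-3.8538 -0.2441 -2.5356] T [0.051  1.6152 0.0466] w 0.0496
```

The leg touched the edge at about the predicted place (Fx −3.8 N). I'll back off slightly, set the pad corner down on the rail, and tip part-way to about 12° while still gripped.

```bash
cat >> h.py <<'E'
def padpose(x,z,tdeg,y=.003,tcp=TIR):
    """TCP pose with relay pad corner at panel (x,z) mm"""
    Q,T=toolR(PYAW,np.radians(tdeg))
    w=PAN+R.from_euler('z',PYAW).apply([x/1e3,y,z/1e3])
    return w+Q.apply(np.array(tcp)-np.array([-.029,0,0])),T
E
python3 -c "
from h import *
b=padpose(-26.9,31.8,17.97)
for a in ((-28.6,31.0,18),(-28.6,30.3,16.5),(-28.6,30,15),(-28.6,30,13.5),(-28.6,29.8,12)): go(*padpose(*a),base=b)"
```

```text
t 10.65 shift [-0.075  0.009 -0.   ] turn [-0.    -0.    -0.003] F [-3.805  -0.658  -2.5356] w 0.0496
t 10.65 shift [-0.044  0.067 -0.   ] turn [ 0.    -0.     0.147] F [-3.805  -0.658  -2.5356] w 0.0496
t 10.65 shift [-0.008  0.111  0.   ] turn [0.    0.    0.297] F [-3.805  -0.658  -2.5356] w 0.0496
t 10.65 shift [ 0.03   0.145 -0.   ] turn [-0.    -0.     0.447] F [-3.805  -0.658  -2.5356] w 0.0496
t 10.65 shift [ 0.066  0.187 -0.   ] turn [-0.    -0.     0.597] F [-3.805  -0.658  -2.5356] w 0.0496
```

```bash
python3 -m handwheel '[[-0.075,0.01,0,0,0,0],[-0.045,0.065,0,0,0,0.15],[-0.01,0.11,0,0,0,0.3],[0.03,0.145,0,0,0,0.45],[0.065,0.185,0,0,0,0.6]]'
python3 -c "
from h import *
relaypose()
c=cam('side')['color'][:,:,::-1]; cv2.imwrite('pics/side8.png',cv2.resize(c[130:220,200:310],None,fx=7,fy=7,interpolation=cv2.INTER_CUBIC))
relaypose()"
```

```text
clock: 11.28
eef_pos: [0.581, 0.088, 0.0743]
tool_rot: [-0.698, -0.112, -0.036, 0.706]
ft_force: [-2.8, 0.1, -1.8]
grip_width: 0.0491
clk 11.28 origin [ 0.5548  3.0478 36.252 ] toe [-28.5162   3.0519  23.9283] padcorner [-27.8094   3.0533  30.2132] clip [34.0809  3.0399 37.2552] eul zyx [ -0.01 -12.02  -0.01] F(panel) [-2.7479  0.3792 -1.7595] T [ 0.0397  0.9211 -0.0223] w 0.0491
clk 11.32 origin [ 0.7416  3.0925 36.1612] toe [-28.3425   3.0944  23.8682] padcorner [-27.6291   3.0956  30.1524] clip [34.2686  3.0875 37.129 ] eul zyx [ -0.01 -11.96  -0.01] F(panel) [-4.8953 -0.6425 -0.6572] T [0.0094 1.2886 0.0002] w 0.0493
```

View pics/side8.png

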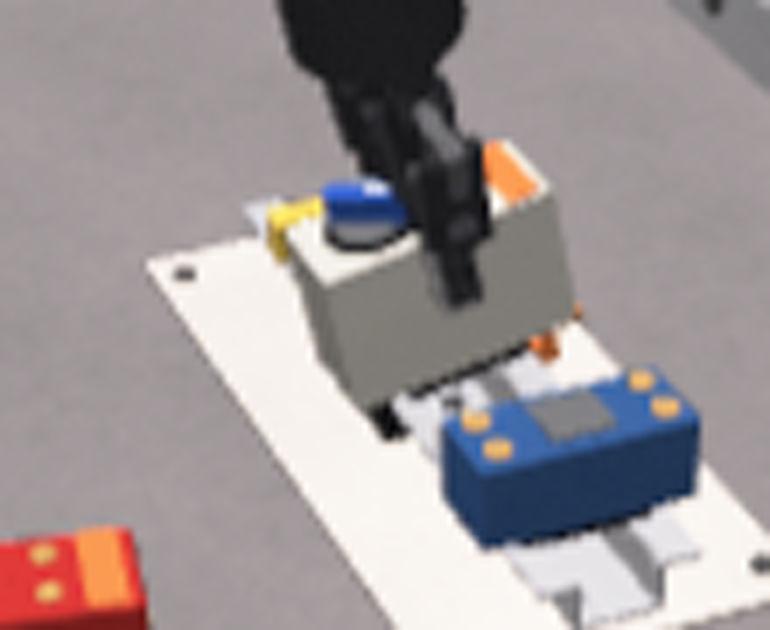

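```bash
python3 -m handwheel '[[-0.02,0,0,0,0,0],[-0.03,0,0,0,0,0.05],[-0.035,0,0,0,0,0.08],[-0.035,0,0,0,0,0.08],[-0.035,0,0,0,0,0.08]]'
python3 -c "
from h import *
relaypose()"
```

```text
clock: 11.95
eef_pos: [0.5806, 0.088, 0.0746]
tool_rot: [-0.699, -0.108, -0.032, 0.706]
ft_force: [2.4, 0.5, -1.7]
grip_width: 0.0494
clk 11.95 origin [-0.2904  3.0966 36.4203] toe [-29.5077   3.1015  24.4474] padcorner [-28.7253   3.1023  30.7234] clip [33.2453  3.089  37.0198] eul zyx [ -0.01 -11.33  -0.01] F(panel) [ 2.4799  0.1996 -1.6564] T [-0.0285 -0.3545 -0.0063] w 0.0494
```

```bash
python3 -m handwheel '[[0,0,0,0,0,0],[0,0,0,0,0,0],[0,0,0,0,0,0],[0,0,0,0,0,0],[0,0,0,0,0,0]]' 1
python3 -c "
from h import *
relaypose()
c=cam('side')['color'][:,:,::-1]; cv2.imwrite('pics/side9.png',cv2.resize(c[130:220,200:310],None,fx=7,fy=7,interpolation=cv2.INTER_CUBIC))
"
```

```text
clock: 12.58
eef_pos: [0.5793, 0.0879, 0.0738]
tool_rot: [-0.699, -0.107, -0.031, 0.706]
ft_force: [-0.4, -0.6, -0.4]
grip_width: 0.085
clk 12.57 origin [-1.7402  3.0979 35.5792] toe [-30.9922   3.1001  23.6913] padcorner [-30.1916   3.101   29.965 ] clip [31.797   3.0931 36.0812] eul zyx [ -0.01 -11.16  -0.01] F(panel) [-0.437 -0.55  -0.371] T [-0.0563  0.1479 -0.024 ] w 0.085
```

View pics/side9.png

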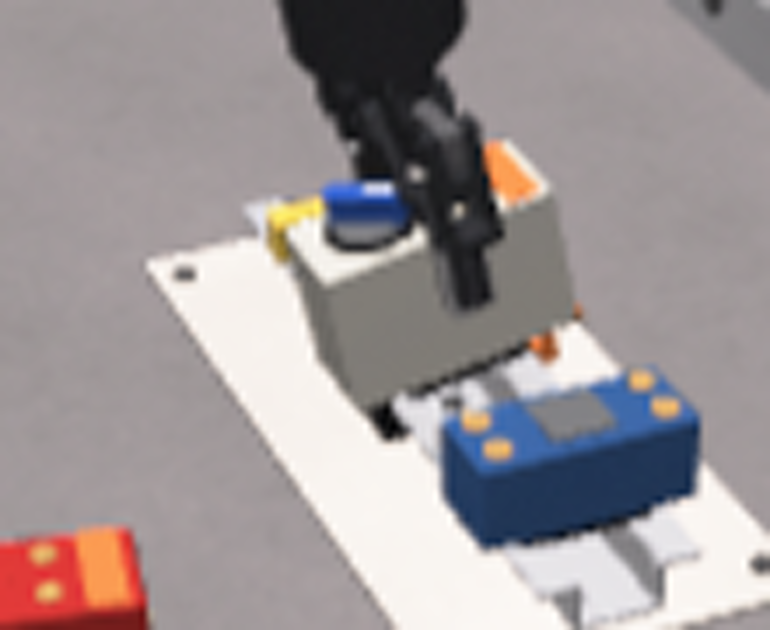

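The relay stays hooked and tilted after release, with its clip resting on the far edge. I'll retract along the tool axis, shift over the press pad and shut the fingers.

```bash
python3 -m handwheel '[[0,-0.8,0,0,0,0],[0,-1.7,0,0,0,0],[0,-2.6,0,0,0,0],[0,-2.8,0,0,0,0],[0,-2.8,0,0,0,0]]' 1
python3 -m handwheel '[[0.4,0,0,0,0,0],[0.9,0,0,0,0,0],[1.4,0,0,0,0,0],[1.68,0,0,0,0,0],[1.68,0,0,0,0,0]]' -1
python3 -m handwheel '[[0,0,0,0,0,0],[0,0,0,0,0,0],[0,0,0,0,0,0],[0,0,0,0,0,0],[0,0,0,0,0,0]]' -1
python3 -c "
from h import *
PP=np.array([.041,0,.080])
st()
c=cam('side')['color'][:,:,::-1]; cv2.imwrite('pics/side10.png',cv2.resize(c[110:210,200:320],None,fx=6,fy=6,interpolation=cv2.INTER_CUBIC))
go(*padpose(-28.5,30,11.2,tcp=PP))
"
```

```text
clock: 13.25
eef_pos: [0.5659, 0.0864, 0.1424]
tool_rot: [-0.699, -0.107, -0.031, 0.706]
ft_force: [0.1, -0.6, -0.3]
grip_width: 0.0853
clock: 13.88
eef_pos: [0.6074, 0.0909, 0.1504]
tool_rot: [-0.699, -0.107, -0.031, 0.706]
ft_force: [-0.5, 0.1, 0.2]
grip_width: -0.0002
clock: 14.5
eef_pos: [0.6067, 0.0909, 0.1507]
tool_rot: [-0.699, -0.107, -0.031, 0.706]
ft_force: [-0.7, 0.7, -0.2]
grip_width: -0.0001
{'clock': np.float64(14.5), 'joint_pos': array([ 0.1531,  0.363 , -0.0616,  0.9514, -0.0089,  0.0443]), 'eef_pos': array([0.6067, 0.0909, 0.1507]), 'ft_force': array([-0.736 ,  0.6897, -0.2318]), 'ft_torque': array([-0.0392,  0.2108,  0.0602]), 'grip_width': np.float64(-0.0001)} [[ 0.9753  0.1926 -0.1077]
 [ 0.1057  0.0207  0.9942]
 [ 0.1937 -0.9811 -0.0002]]
t 14.55 shift [-0.005  1.164 -0.005] turn [ 0.001 -0.001 -0.003] F [ 0.168   0.33   -0.4386] w -0.0
```

View pics/side10.png

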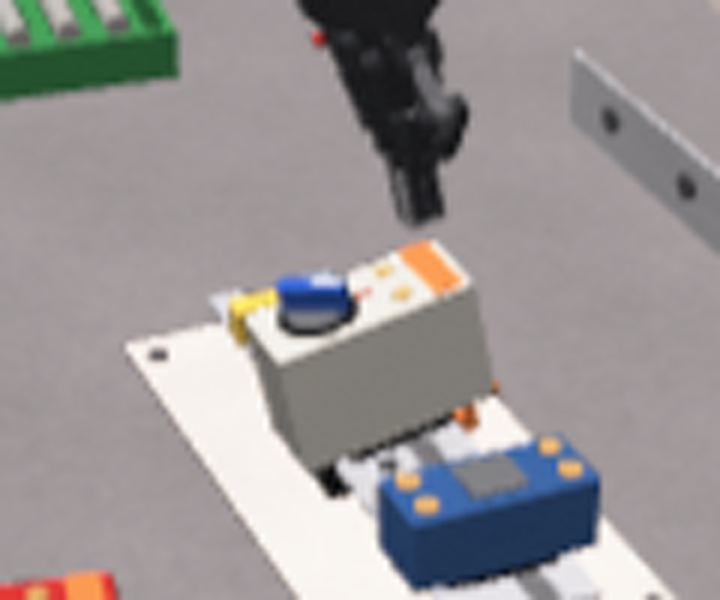

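The fingertips at (420,222) line up along the relay's normal with the orange pad at (430,266). I'll approach until light contact.

```bash
python3 -m handwheel '[[0,0.3,0,0,0,0],[0,0.6,0,0,0,0],[0,0.85,0,0,0,0],[0,1.0,0,0,0,0],[0,1.06,0,0,0,0]]'
python3 -c "
from h import *
PP=np.array([.041,0,.080])
go(*padpose(-28.5,30,11.2,tcp=PP))
"
python3 -m handwheel '[[0,0.03,0,0,0,0],[0,0.06,0,0,0,0],[0,0.09,0,0,0,0],[0,0.12,0,0,0,0],[0,0.15,0,0,0,0]]'
python3 -c "
from h import *
PP=np.array([.041,0,.080])
go(*padpose(-28.5,30,11.2,tcp=PP))
"
```

```text
clock: 15.18
eef_pos: [0.6118, 0.0914, 0.1241]
tool_rot: [-0.699, -0.106, -0.031, 0.706]
ft_force: [0.2, 0.9, 0.7]
grip_width: 0.0001
t 15.18 shift [ 0.002  0.084 -0.004] turn [ 0.001 -0.001 -0.006] F [0.2451 0.9176 0.6714] w 0.0001
clock: 15.8
eef_pos: [0.6135, 0.0916, 0.122]
tool_rot: [-0.699, -0.107, -0.032, 0.706]
ft_force: [0.1, -0.2, 4.7]
grip_width: 0.0001
t 15.8 shift [-0.05  -0.014 -0.005] turn [ 0.001 -0.001  0.011] F [ 0.0612 -0.2077  4.7346] w 0.0001
```

```bash
python3 -c "
from h import *
PP=lambda d:np.array([.041,0,.080-d/1e3])
b=padpose(-28.5,30,11.2,tcp=PP(1.15))
for t,d in ((10.6,1.6),(10,2),(9.5,2.4),(9,2.8)): go(*padpose(-28.5,30,t,tcp=PP(d)),base=b)
"
```

```text
t 15.8 shift [ 0.033  0.047 -0.   ] turn [0.   0.   0.06] F [ 0.0612 -0.2077  4.7346] w 0.0001
t 15.8 shift [0.065 0.093 0.   ] turn [-0.   -0.    0.12] F [ 0.0612 -0.2077  4.7346] w 0.0001
t 15.8 shift [0.091 0.134 0.   ] turn [0.   0.   0.17] F [ 0.0612 -0.2077  4.7346] w 0.0001
t 15.8 shift [0.116 0.176 0.   ] turn [0.   0.   0.22] F [ 0.0612 -0.2077  4.7346] w 0.0001
```

```bash
cat > rp.py <<'E'
# estimate relay tilt from TCP on the press pad
from h import *
from workcell import bot
o=bot.get_obs();P=R.from_euler('z',PYAW)
v=P.inv().apply(o["eef_pos"]-PAN)*1e3-np.array([-28.5,0,30])
a=np.degrees(np.arctan2(v[2],v[0])-np.arctan2(80,70))
m=P.inv()*R.from_quat(o["tool_rot"])*R.from_matrix([[1,0,0],[0,0,1],[0,-1,0]]).inv()
print("clk",round(o["clock"],2),"r",round(np.hypot(v[0],v[2]),1),"(106.3) y",v[1],"tilt by pos",round(a,2),"tool tilt",-m.as_euler('ZYX',degrees=True)[1],"F",P.inv().apply(o["ft_force"]),"T",o["ft_torque"])
E
python3 rp.py; python3 -m handwheel '[[0.033,0.047,0,0,0,0.06],[0.065,0.093,0,0,0,0.12],[0.09,0.135,0,0,0,0.17],[0.115,0.175,0,0,0,0.22],[0.115,0.175,0,0,0,0.22]]'; python3 rp.py
```

```text
clk 15.8 r 106.9 (106.3) y 3.1360397229656733 tilt by pos 10.57 tool tilt 11.305379983863416 F [ 0.0385 -0.2131  4.7346] T [-0.0011 -0.0101  0.0127]
clock: 16.42
eef_pos: [0.6184, 0.0921, 0.119]
tool_rot: [-0.701, -0.095, -0.019, 0.707]
ft_force: [0.8, -0.1, 6.2]
grip_width: -0.0001
clk 16.43 r 106.9 (106.3) y 3.146794332956075 tilt by pos 7.5 tool tilt 9.214792515733764 F [ 0.7625 -0.1564  6.1837] T [ 0.0103 -0.3027  0.0135]
```

```bash
python3 -c "
from h import *
PP=lambda d:np.array([.041,0,.080-d/1e3])
b=padpose(-28.5,30,9,tcp=PP(2.8))
for t,d in ((8.2,3.0),(7.4,3.2),(6.6,3.5),(6,3.8)): go(*padpose(-28.5,30,t,tcp=PP(d)),base=b)
"
```

```text
t 16.43 shift [0.043 0.047 0.   ] turn [ 0.   -0.    0.08] F [ 0.7749 -0.0733  6.1837] w -0.0001
t 16.43 shift [ 0.085  0.095 -0.   ] turn [-0.   -0.    0.16] F [ 0.7749 -0.0733  6.1837] w -0.0001
t 16.43 shift [ 0.126  0.148 -0.   ] turn [-0.   -0.    0.24] F [ 0.7749 -0.0733  6.1837] w -0.0001
t 16.43 shift [ 0.156  0.191 -0.   ] turn [-0.  -0.   0.3] F [ 0.7749 -0.0733  6.1837] w -0.0001
```

```bash
python3 -m handwheel '[[0.043,0.047,0,0,0,0.08],[0.085,0.095,0,0,0,0.16],[0.126,0.148,0,0,0,0.24],[0.155,0.19,0,0,0,0.3],[0.155,0.19,0,0,0,0.3]]'; python3 rp.py; python3 -c "
from h import *
c=cam('side')['color'][:,:,::-1]; cv2.imwrite('pics/side11.png',cv2.resize(c[110:210,200:320],None,fx=6,fy=6,interpolation=cv2.INTER_CUBIC))
PP=lambda d:np.array([.041,0,.080-d/1e3])
b=padpose(-28.5,30,6,tcp=PP(3.8))
for t,d in ((5.4,4),(4.8,4.3),(4.2,4.6),(3.6,4.9)): go(*padpose(-28.5,30,t,tcp=PP(d)),base=b)"; python3 rp.py
```

```text
clock: 17.05
eef_pos: [0.6222, 0.0925, 0.1136]
tool_rot: [-0.703, -0.076, 0.0, 0.707]
ft_force: [3.8, -0.4, 4.6]
grip_width: -0.0
clk 17.05 r 104.8 (106.3) y 3.1207498484841087 tilt by pos 4.15 tool tilt 6.097994064655851 F [ 3.739  -0.7893  4.6201] T [ 0.0177 -0.6738  0.0094]
t 17.1 shift [0.032 0.037 0.   ] turn [ 0.   -0.    0.06] F [ 2.3493 -0.0477  4.7005] w -0.0001
t 17.1 shift [0.063 0.079 0.   ] turn [ 0.   -0.    0.12] F [ 2.3493 -0.0477  4.7005] w -0.0001
t 17.1 shift [ 0.093  0.121 -0.   ] turn [ 0.   -0.    0.18] F [ 2.3493 -0.0477  4.7005] w -0.0001
t 17.1 shift [0.123 0.164 0.   ] turn [ 0.   -0.    0.24] F [ 2.3493 -0.0477  4.7005] w -0.0001
clk 17.1 r 104.6 (106.3) y 3.125015502519564 tilt by pos 4.25 tool tilt 6.084616543412372 F [ 2.3304 -0.3007  4.7005] T [ 0.0119 -0.6301 -0.0269]
```

View pics/side11.png

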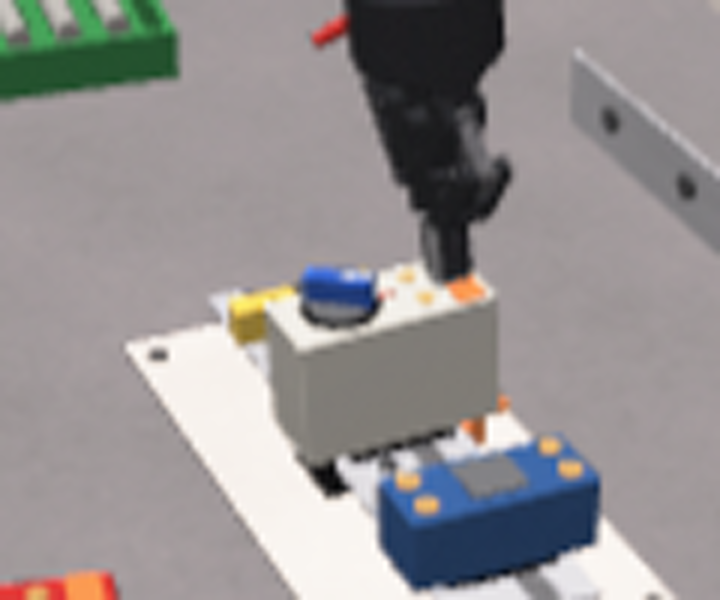

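```bash
python3 -m handwheel '[[0.032,0.037,0,0,0,0.06],[0.063,0.08,0,0,0,0.12],[0.093,0.12,0,0,0,0.18],[0.123,0.165,0,0,0,0.24],[0.123,0.165,0,0,0,0.24]]'; python3 rp.py; python3 -c "
from h import *
PP=lambda d:np.array([.041,0,.080-d/1e3])
b=padpose(-28.5,30,3.6,tcp=PP(4.9))
for t,d in ((3,5.2),(2.4,5.5),(1.8,5.8),(1.2,6)): go(*padpose(-28.5,30,t,tcp=PP(d)),base=b)"
```

```text
clock: 17.73
eef_pos: [0.6241, 0.0927, 0.1103]
tool_rot: [-0.705, -0.06, 0.016, 0.707]
ft_force: [-1.5, -0.0, 10.2]
grip_width: 0.0001
clk 17.73 r 103.3 (106.3) y 3.0750450250396537 tilt by pos 2.16 tool tilt 3.562156925254611 F [-1.4679  0.1177 10.2248] T [-0.0155  0.1106  0.0102]
t 17.73 shift [ 0.031  0.041 -0.   ] turn [0.   0.   0.06] F [-1.4721 -0.0412 10.2248] w 0.0001
t 17.73 shift [ 0.062  0.083 -0.   ] turn [0.   0.   0.12] F [-1.4721 -0.0412 10.2248] w 0.0001
t 17.73 shift [ 0.092  0.125 -0.   ] turn [0.   0.   0.18] F [-1.4721 -0.0412 10.2248] w 0.0001
t 17.73 shift [ 0.121  0.164 -0.   ] turn [-0.   -0.    0.24] F [-1.4721 -0.0412 10.2248] w 0.0001
```

```bash
python3 -c "
from h import *
c=cam('side')['color'][:,:,::-1]; cv2.imwrite('pics/side12.png',cv2.resize(c[130:210,230:320],None,fx=8,fy=8,interpolation=cv2.INTER_CUBIC))"
```

```text
(no output)
```

View pics/side12.png

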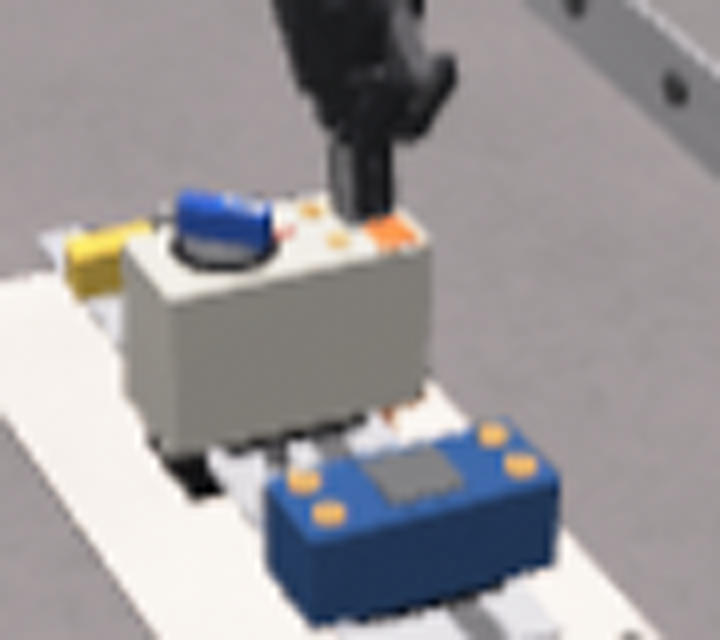

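```bash
cat > tilt.py <<'E'
from h import *
def tiltfit(cands,uv):
    L=np.array([[-55,-25,80],[55,-25,80],[-55,-25,6],[55,-25,6],[-55,25,80]])/1e3
    P=R.from_euler('z',PYAW)
    for t in cands:
        Q=P*R.from_euler('y',-np.radians(t))
        w=PAN+P.apply([-.0285,.003,.03])
        d=proj("side",Q.apply(L-np.array([-.029,0,0]))+w)-uv
        print(t,np.round(d.ravel(),2),"top slope diff",round(d[1,1]-d[0,1],2),"bottom",round(d[3,1]-d[2,1],2))
E
python3 -c "
from tilt import *
tiltfit((0,1,2,3,5),np.array([up(a,8,(230,130)) for a in((172,300),(430,240),(180,450),(427,388),(125,258))]))"; python3 rp.py
```

```text
0 [-0.69  0.07  0.49  0.01 -1.32  2.04  0.18  1.93 -1.06 -2.46] top slope diff -0.07 bottom -0.11
1 [-1.13  0.31  0.08 -0.31 -1.35  2.17  0.16  1.55 -1.48 -2.24] top slope diff -0.62 bottom -0.62
2 [-1.56  0.54 -0.33 -0.63 -1.38  2.3   0.13  1.17 -1.9  -2.01] top slope diff -1.17 bottom -1.13
3 [-1.98  0.79 -0.75 -0.93 -1.4   2.43  0.1   0.79 -2.31 -1.77] top slope diff -1.72 bottom -1.64
5 [-2.83  1.3  -1.62 -1.51 -1.44  2.69  0.    0.03 -3.13 -1.27] top slope diff -2.81 bottom -2.66
clk 17.77 r 103.3 (106.3) y 3.1221239615920253 tilt by pos 2.22 tool tilt 3.5590052395073237 F [-0.9242 -0.2048  9.8473] T [-0.0269  0.1021 -0.0117]
```

The image and the finger height (0.110 m) both say the relay is already level. To confirm the snap, I'll lift, centre on the pad with the tool vertical, and press moderately once more.

```bash
python3 -m handwheel '[[0,-0.2,0,0,0,0],[0.05,-0.4,0,0,0,0.1],[0.18,-0.4,0,0,0,0.36],[0.18,-0.4,0,0,0,0.36],[0.18,-0.4,0,0,0,0.36]]'; python3 rp.py; python3 -c "
from h import *
PP=np.array([.041,0,.080])
go(*padpose(-28.5,30,0,tcp=PP))
c=cam('side')['color'][:,:,::-1]; cv2.imwrite('pics/side13.png',cv2.resize(c[130:210,230:320],None,fx=8,fy=8,interpolation=cv2.INTER_CUBIC))
"
```

```text
clock: 18.4
eef_pos: [0.6269, 0.093, 0.1183]
tool_rot: [0.706, 0.037, -0.039, -0.706]
ft_force: [0.0, 0.8, 0.0]
grip_width: 0.0001
clk 18.4 r 111.3 (106.3) y 3.0724844440566432 tilt by pos 3.65 tool tilt -0.18352876012807356 F [0.104  0.7438 0.0136] T [-0.0328  0.0034  0.0187]
t 18.4 shift [ 0.087  0.331 -0.003] turn [ 0.002 -0.001 -0.018] F [0.0233 0.7507 0.0136] w 0.0001
```

View pics/side13.png

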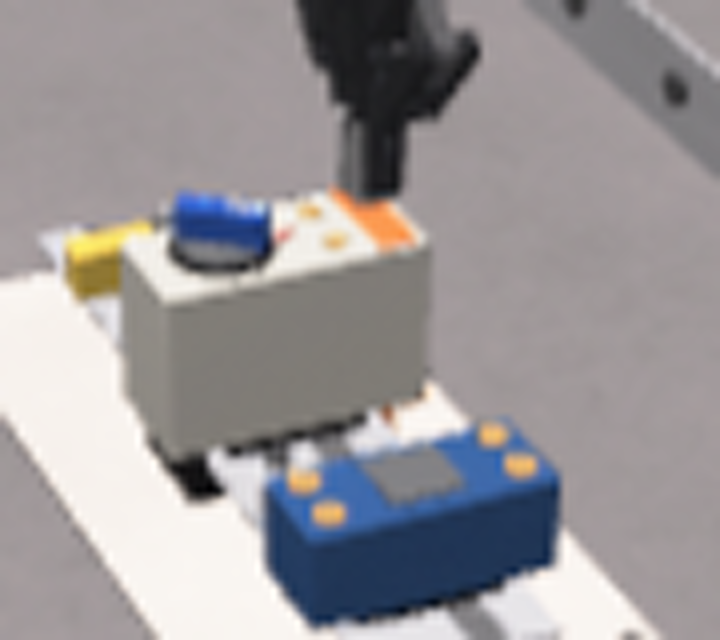

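```bash
python3 -m handwheel '[[0.09,0.15,0,0,0,0],[0.09,0.3,0,0,0,0],[0.09,0.4,0,0,0,0],[0.09,0.48,0,0,0,0],[0.09,0.52,0,0,0,0]]'; python3 rp.py;python3 -m handwheel '[[0,0.02,0,0,0,0],[0,0.04,0,0,0,0],[0,0.06,0,0,0,0],[0,0.08,0,0,0,0],[0,0.1,0,0,0,0]]'; python3 rp.py
```

```text
clock: 19.08
eef_pos: [0.6327, 0.0937, 0.1096]
tool_rot: [-0.706, -0.04, 0.036, 0.706]
ft_force: [0.9, -0.4, 12.2]
grip_width: -0.0002
clk 19.07 r 108.5 (106.3) y 3.1173791620890348 tilt by pos -1.63 tool tilt 0.34730402765487695 F [ 0.8298 -0.5036 12.1874] T [-0.0284 -0.0482  0.0401]
clock: 19.7
eef_pos: [0.634, 0.0938, 0.1093]
tool_rot: [-0.706, -0.042, 0.035, 0.706]
ft_force: [0.1, -0.2, 17.4]
grip_width: -0.0003
clk 19.7 r 109.1 (106.3) y 3.1275485911868897 tilt by pos -2.22 tool tilt 0.5647320313962724 F [ 0.0408 -0.2476 17.3705] T [-0.0707  0.1921 -0.0003]
```

```bash
python3 -m handwheel '[[0,0.02,0,0,0,0],[0,0.04,0,0,0,0],[0,0.06,0,0,0,0],[0,0.08,0,0,0,0],[0,0.09,0,0,0,0]]'; python3 rp.py;python3 -m handwheel '[[0,-0.3,0,0,0,0],[0,-0.8,0,0,0,0],[0,-1.6,0,0,0,0],[0,-2.4,0,0,0,0],[0,-3,0,0,0,0]]'; python3 rp.py; python3 -c "
from h import *
c=cam('side')['color'][:,:,::-1]; cv2.imwrite('pics/side14.png',cv2.resize(c[130:210,230:320],None,fx=8,fy=8,interpolation=cv2.INTER_CUBIC))"
```

```text
clock: 20.32
eef_pos: [0.6341, 0.0938, 0.1091]
tool_rot: [-0.706, -0.042, 0.034, 0.706]
ft_force: [-3.0, -0.7, 23.2]
grip_width: 0.0005
clk 20.32 r 109.1 (106.3) y 3.135972121023336 tilt by pos -2.33 tool tilt 0.654746403323542 F [-3.0097 -0.3555 23.1885] T [-0.2409  0.869  -0.0248]
clock: 20.95
eef_pos: [0.6304, 0.0934, 0.1775]
tool_rot: [0.706, 0.038, -0.038, -0.706]
ft_force: [1.1, -0.2, -0.4]
grip_width: 0.0
clk 20.95 r 163.8 (106.3) y 3.126199218496615 tilt by pos 15.35 tool tilt -0.04462578269384985 F [ 1.0987 -0.3423 -0.3883] T [ 0.0077  0.0501 -0.0585]
```

View pics/side14.png

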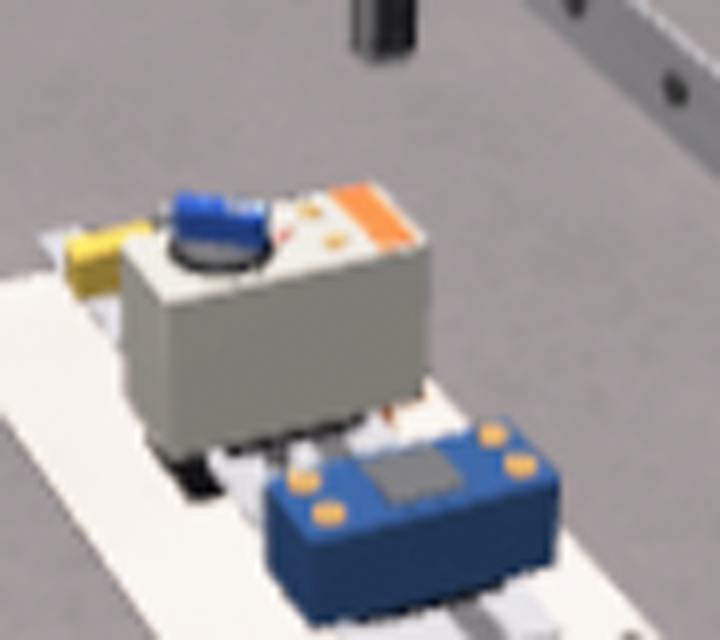

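Pressing to 23 N gave no further motion, so it is seated. Now for the dial angle and grip point.

```bash
python3 -c "
from h import *
c=cam('side')['color'][:,:,::-1]; cv2.imwrite('pics/side15.png',cv2.resize(c[144:184,240:290],None,fx=15,fy=15,interpolation=cv2.INTER_CUBIC))
L=lambda a,b,c:np.array([a,b,c])/1000
S=lambda p:np.array(up(p,8,(230,130)))
o=[('side',L(-55,-25,80),S((166,303))),('side',L(55,-25,80),S((430,240))),('side',L(55,25,80),S((375,184))),('side',L(55,-25,6),S((427,394)))]
x,f=fit(o,.030,[.587,.09,.1]);print(x,f.ravel())
P=R.from_euler('z',PYAW);print('panel frame',P.inv().apply([x[0]-PAN[0],x[1]-PAN[1],0])*1e3, x[2]-PYAW)
print('expected pixel dial axis top', proj('side',PAN+P.apply([-.0225,.003,.1305])))
"
```

```text
[0.5876 0.0892 0.1296] [ 0.1125 -0.1901  0.2037 -0.2454 -0.2394 -0.535  -0.0904  0.92  ]
panel frame [-0.1446  3.5182  0.    ] 0.021581498677532437
expected pixel dial axis top [[256.9478 155.101 ]]
```

View pics/side15.png

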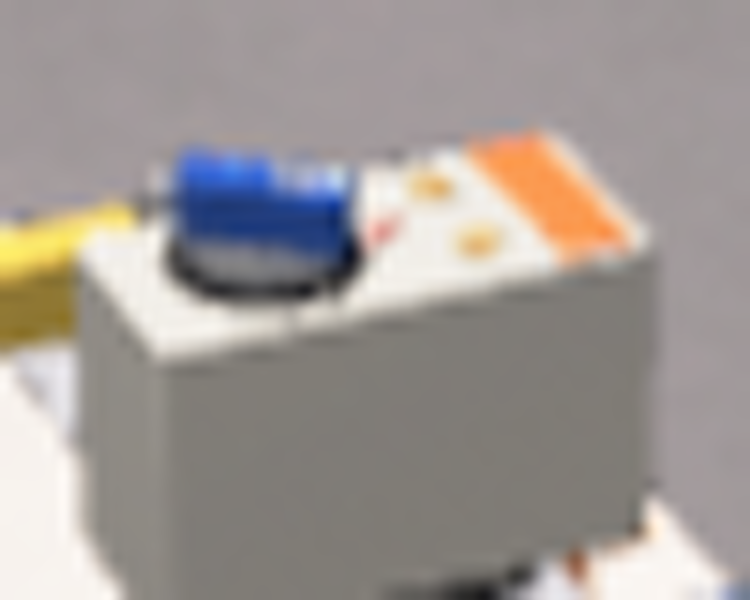

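```bash
python3 -c "
from h import *
S=lambda p:np.array(up(p,15,(240,144)))
for l,r,z in(((185,236),(345,260),.115),((176,186),(350,198),.130)):
  a=ray('side',S(l),z);b=ray('side',S(r),z);d=np.arctan2(*(b-a)[[1,0]]);print(a,b,np.linalg.norm(b-a),d,'dial',PYAW-d)
P=R.from_euler('z',PYAW)
g=PAN+P.apply([-.0221,.0033,.122]);print('grip',g)
"
```

```text
[0.5512 0.0927 0.115 ] [0.5791 0.0738 0.115 ] 0.03368965022309324 -0.5950109214691522 dial 0.7030109214691522
[0.548  0.0875 0.13  ] [0.5796 0.0723 0.13  ] 0.035091270951114174 -0.4452094020507377 dial 0.5532094020507378
grip [0.5658 0.0866 0.122 ]
```

```bash
python3 -c "
from h import *
go([.5658,.0866,.155],toolR(-.51)[1])"
```

```text
t 21.05 shift [-2.643  0.943  0.005] turn [-0.004  3.54   0.015] F [0.2573 0.1278 0.7916] w 0.0
```

```bash
python3 -m handwheel '[[-0.6,0,0,0,0.7,0],[-1.3,0.2,0,0,1.6,0],[-2,0.6,0,0,2.6,0],[-2.64,0.94,0,0,3.54,0],[-2.64,0.94,0,0,3.54,0]]' -0.06;  python3 -c "
from h import *
st()
c=cam('side')['color'][:,:,::-1]; cv2.imwrite('pics/side16.png',cv2.resize(c[100:190,200:320],None,fx=6,fy=6,interpolation=cv2.INTER_CUBIC))
go([.5658,.0866,.1165],toolR(-.51)[1])"
```

```text
clock: 21.68
eef_pos: [0.5628, 0.0861, 0.1519]
tool_rot: [0.685, -0.179, 0.176, -0.684]
ft_force: [0.6, 0.1, -0.8]
grip_width: 0.0407
{'clock': np.float64(21.675), 'joint_pos': array([ 0.1518,  0.4243,  0.0561,  1.207 , -0.0002,  0.6598]), 'eef_pos': array([0.5628, 0.0861, 0.1519]), 'ft_force': array([ 0.5699,  0.0952, -0.8   ]), 'ft_torque': array([-0.0313, -0.0162, -0.0207]), 'grip_width': np.float64(0.0407)} [[ 0.8737 -0.0043  0.4864]
 [-0.4864 -0.0008  0.8737]
 [-0.0034 -1.     -0.0028]]
t 21.73 shift [0.049 1.448 0.045] turn [ 0.008  0.016 -0.008] F [-0.0317  1.1419 -0.3568] w 0.0404
```

View pics/side16.png

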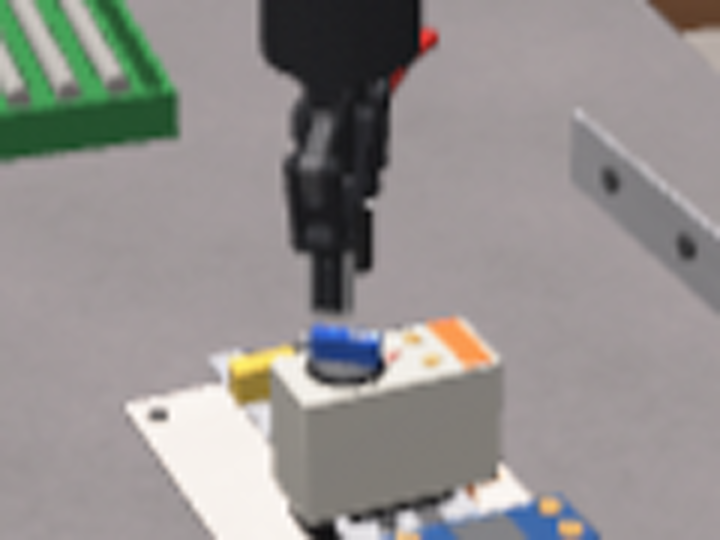

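The fingers at (325,310) and (360,270) straddle the bar at (345,345). Descending.

```bash
python3 -m handwheel '[[0.03,0.3,0.03,0,0,0],[0.05,0.7,0.04,0,0,0],[0.05,1.0,0.04,0,0,0],[0.05,1.2,0.04,0,0,0],[0.05,1.38,0.04,0,0,0]]' -0.06;  python3 -c "
from h import *
go([.5658,.0866,.1165],toolR(-.51)[1])
c=cam('side')['color'][:,:,::-1]; cv2.imwrite('pics/side17.png',cv2.resize(c[110:190,210:310],None,fx=7,fy=7,interpolation=cv2.INTER_CUBIC))
go([.5658,.0866,.1165],toolR(-.51)[1])"
```

```text
clock: 22.35
eef_pos: [0.5663, 0.0865, 0.1184]
tool_rot: [0.684, -0.179, 0.178, -0.684]
ft_force: [-0.1, -0.6, -0.1]
grip_width: 0.0399
t 22.35 shift [-0.019  0.077 -0.008] turn [ 0.004  0.001 -0.003] F [-0.0852 -0.5616 -0.1345] w 0.0399
t 22.4 shift [-0.007  0.057  0.   ] turn [ 0.006  0.001 -0.007] F [-0.228  -0.312  -0.2711] w 0.04
```

View pics/side17.png

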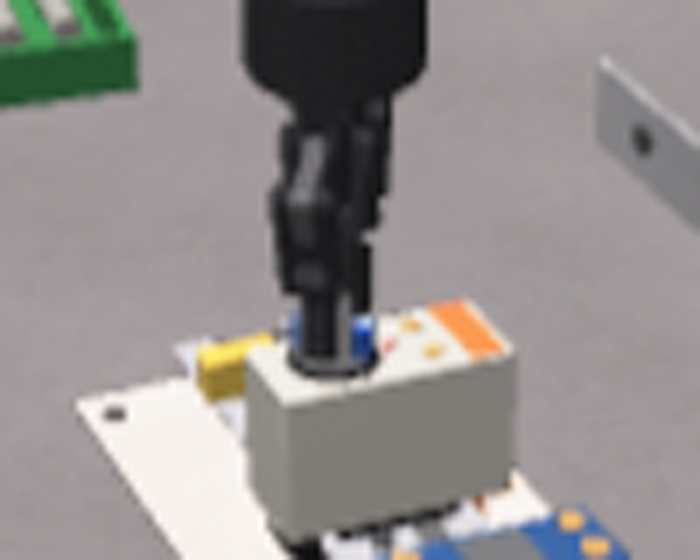

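```bash
python3 -m handwheel '[[0,0,0,0,0,0],[0,0,0,0,0,0],[0,0,0,0,0,0],[0,0,0,0,0,0],[0,0,0,0,0,0]]' -1;  python3 -c "
from h import *
st()"
```

```text
clock: 23.02
eef_pos: [0.5665, 0.0864, 0.1192]
tool_rot: [0.684, -0.178, 0.178, -0.684]
ft_force: [-1.0, -2.0, 2.1]
grip_width: 0.0092
{'clock': np.float64(23.025), 'joint_pos': array([ 0.1516,  0.4529,  0.0109,  1.1289, -0.0005,  0.6618]), 'eef_pos': array([0.5665, 0.0864, 0.1192]), 'ft_force': array([-0.9568, -2.0322,  2.0978]), 'ft_torque': array([-0.3524,  0.1307, -0.0427]), 'grip_width': np.float64(0.0092)} [[ 0.8726 -0.      0.4883]
 [-0.4883 -0.0005  0.8726]
 [ 0.0002 -1.     -0.0005]]
```

```bash
python3 -m handwheel '[[0,0,0,0,-0.7,0],[0,0,0,0,-1.4,0],[0,0,0,0,-2.1,0],[0,0,0,0,-2.7,0],[0,0,0,0,-3.1,0]]';  python3 -c "
from h import *
st()"
```

```text
clock: 23.65
eef_pos: [0.5666, 0.0867, 0.1191]
tool_rot: [-0.707, -0.012, 0.012, 0.707]
ft_force: [-0.2, -0.7, 1.1]
grip_width: 0.0089
{'clock': np.float64(23.65), 'joint_pos': array([0.1518, 0.4531, 0.011 , 1.1285, 0.0002, 0.1183]), 'eef_pos': array([0.5666, 0.0867, 0.1191]), 'ft_force': array([-0.1732, -0.6892,  1.0939]), 'ft_torque': array([-0.1227,  0.0621, -0.0655]), 'grip_width': np.float64(0.0089)} [[ 0.9994  0.0001 -0.0335]
 [ 0.0335  0.0002  0.9994]
 [ 0.0001 -1.      0.0002]]
```

```bash
python3 -m handwheel '[[0,0,0,0,-0.1,0],[0,0,0,0,-0.2,0],[0,0,0,0,-0.3,0],[0,0,0,0,-0.38,0],[0,0,0,0,-0.38,0]]';  python3 -c "
from h import *
st()"; python3 -m handwheel '[[0,0,0,0,-0.05,0],[0,0,0,0,-0.1,0],[0,0,0,0,-0.15,0],[0,0,0,0,-0.2,0],[0,0,0,0,-0.2,0]]';  python3 -c "
from h import *
st()"
```

```text
clock: 24.28
eef_pos: [0.5665, 0.0866, 0.119]
tool_rot: [0.706, 0.034, -0.034, -0.706]
ft_force: [0.5, -0.2, 2.1]
grip_width: 0.0091
{'clock': np.float64(24.275), 'joint_pos': array([ 0.1518,  0.4532,  0.0109,  1.1285, -0.0001,  0.0543]), 'eef_pos': array([0.5665, 0.0866, 0.119 ]), 'ft_force': array([ 0.5139, -0.2009,  2.1377]), 'ft_torque': array([-0.0298, -0.0135,  0.0286]), 'grip_width': np.float64(0.0091)} [[ 0.9953 -0.     -0.0973]
 [ 0.0973 -0.0001  0.9953]
 [-0.     -1.     -0.0001]]
clock: 24.9
eef_pos: [0.5665, 0.0866, 0.119]
tool_rot: [0.706, 0.047, -0.047, -0.706]
ft_force: [0.7, 0.1, 3.1]
grip_width: 0.0088
{'clock': np.float64(24.9), 'joint_pos': array([ 0.1517,  0.4532,  0.0109,  1.1286, -0.0001,  0.0194]), 'eef_pos': array([0.5665, 0.0866, 0.119 ]), 'ft_force': array([0.7325, 0.0978, 3.0792]), 'ft_torque': array([ 0.0332, -0.2729, -0.0577]), 'grip_width': np.float64(0.0088)} [[ 0.9913 -0.0001 -0.132 ]
 [ 0.132  -0.0001  0.9913]
 [-0.0001 -1.     -0.0001]]
```

```bash
python3 -m handwheel '[[0,0,0,0,-0.05,0],[0,0,0,0,-0.1,0],[0,0,0,0,-0.15,0],[0,0,0,0,-0.15,0],[0,0,0,0,-0.15,0]]';  python3 -c "
from h import *
st()
cam('side');st()"
```

```text
clock: 25.52
eef_pos: [0.5664, 0.0867, 0.119]
tool_rot: [0.705, 0.056, -0.056, -0.705]
ft_force: [1.5, 0.3, 3.3]
grip_width: 0.0089
{'clock': np.float64(25.525), 'joint_pos': array([ 0.1518,  0.4531,  0.0108,  1.1287, -0.    , -0.0067]), 'eef_pos': array([0.5664, 0.0867, 0.119 ]), 'ft_force': array([1.5395, 0.3125, 3.3439]), 'ft_torque': array([ 0.1454, -0.264 , -0.0937]), 'grip_width': np.float64(0.0089)} [[ 0.9875 -0.0003 -0.1579]
 [ 0.1579 -0.0001  0.9875]
 [-0.0003 -1.     -0.    ]]
{'clock': np.float64(25.575), 'joint_pos': array([ 0.1518,  0.4532,  0.0108,  1.1287, -0.0001, -0.0067]), 'eef_pos': array([0.5664, 0.0866, 0.119 ]), 'ft_force': array([0.6531, 0.3885, 2.8595]), 'ft_torque': array([ 0.1785, -0.24  , -0.0445]), 'grip_width': np.float64(0.009)} [[ 0.9875 -0.0003 -0.1578]
 [ 0.1578 -0.0001  0.9875]
 [-0.0003 -1.     -0.0001]]
```

```bash
python3 -c "
from h import *
c=cam('side')['color'][:,:,::-1]; cv2.imwrite('pics/side18.png',cv2.resize(c[110:190,210:310],None,fx=7,fy=7,interpolation=cv2.INTER_CUBIC))"
```

```text
(no output)
```

View pics/side18.png

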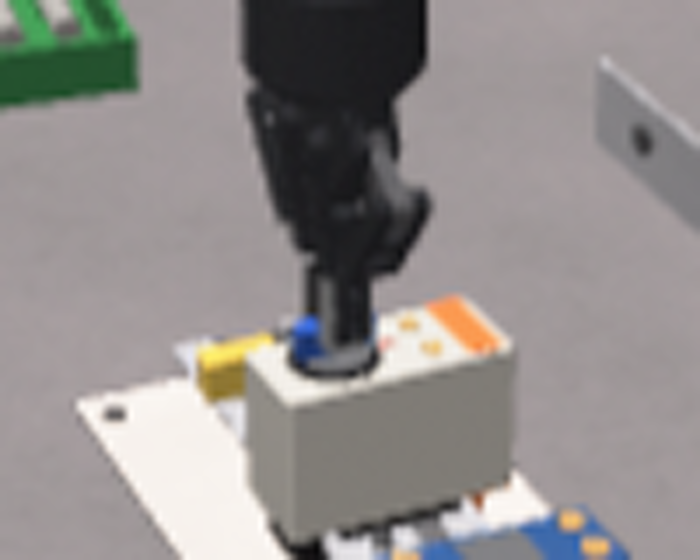

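I'll release the dial, lift and swing aside to see it from above.

```bash
python3 -m handwheel '[[0,0,0,0,0,0],[0,0,0,0,0,0],[0,0,0,0,0,0],[0,0,0,0,0,0],[0,0,0,0,0,0]]' -0.3; python3 -m handwheel '[[0,-0.4,0,0,0,0],[0,-1.2,0,0,0,0],[0,-2.4,0,0,0,0],[0,-3.4,0,0,0,0],[0,-4,0,0,0,0]]'; python3 -m handwheel '[[0,0,1.6,0,0,0],[0,0,3.4,0,0,0],[0,0,5.5,0,0,0],[0,0,7.4,0,0,0],[0,0,9,0,0,0]]'; python3 -c "
from h import *
for n in ('top','side'): cv2.imwrite(f'pics/{n}19.png',cam(n)['color'][:,:,::-1])
s=cv2.imread('pics/side19.png');t=cv2.imread('pics/top19.png')
cv2.imwrite('pics/s19c.png',cv2.resize(s[140:200,235:310],None,fx=10,fy=10,interpolation=cv2.INTER_CUBIC))
cv2.imwrite('pics/t19c.png',cv2.resize(t[125:205,140:240],None,fx=7,fy=7,interpolation=cv2.INTER_CUBIC))"
```

```text
clock: 26.25
eef_pos: [0.5662, 0.0865, 0.1188]
tool_rot: [0.705, 0.056, -0.056, -0.705]
ft_force: [0.9, 0.1, 0.8]
grip_width: 0.0298
clock: 26.88
eef_pos: [0.5671, 0.0867, 0.2212]
tool_rot: [-0.705, -0.057, 0.055, 0.705]
ft_force: [1.1, 0.0, 0.3]
grip_width: 0.0298
clock: 27.5
eef_pos: [0.5302, 0.3105, 0.2187]
tool_rot: [0.705, 0.056, -0.057, -0.705]
ft_force: [1.2, -0.5, 0.4]
grip_width: 0.03
```

View pics/t19c.png

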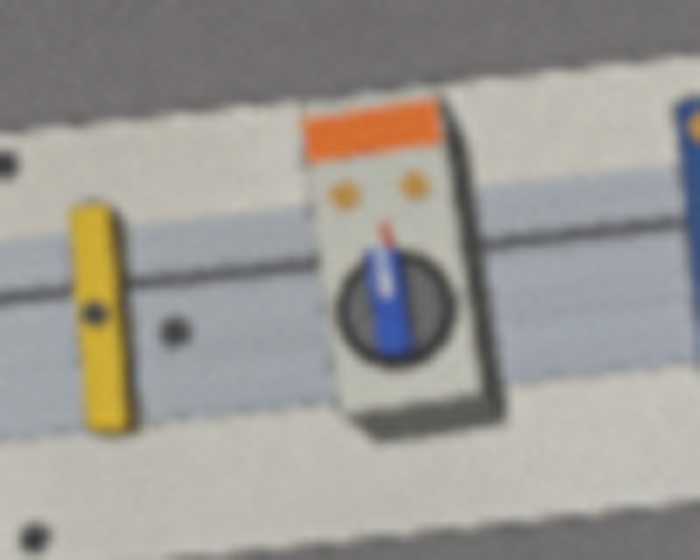

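View pics/s19c.png

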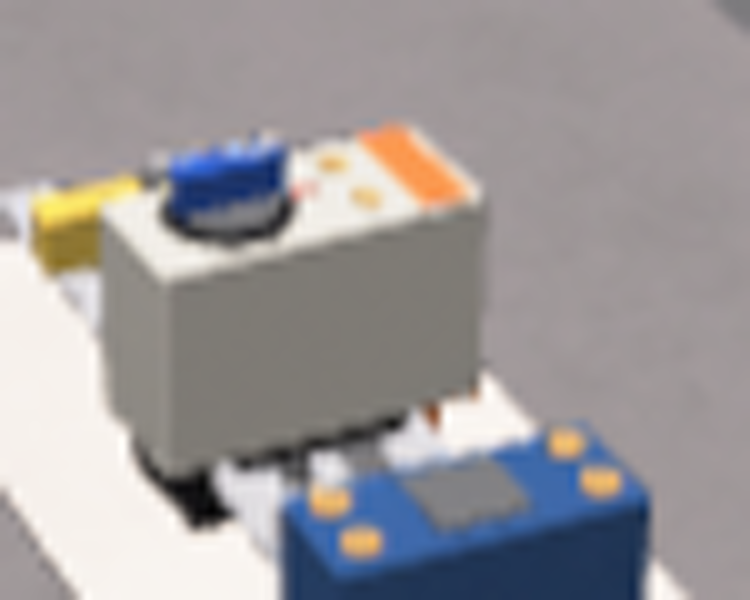

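```bash
python3 -c "
from h import *
L=lambda a,b,c:np.array([a,b,c])/1000
S=lambda p:np.array(up(p,7,(140,125)))
o=[('top',L(55,25,80),S((303,117))),('top',L(55,-25,80),S((439,96))),('top',L(-55,-25,80),S((483,394))),('top',L(-55,25,80),S((344,414)))]
x,f=fit(o,.030,[.587,.09,.1]);print('relay',x,f.ravel())
P=R.from_euler('z',PYAW);print('panel frame',P.inv().apply([x[0]-PAN[0],x[1]-PAN[1],0])*1e3, x[2]-PYAW)
s=cv2.imread('pics/top19.png')[125:205,140:240].astype(int)
m=(s[:,:,0]-s[:,:,2]>60)
ys,xs=np.nonzero(m);k=(xs>44)&(xs<70)&(ys>28)&(ys<55);xs=xs[k];ys=ys[k];print(len(xs))
w=np.array([ray('top',(a+140,b+125),.1295) for a,b in zip(xs,ys)])[:,:2]
c=w-w.mean(0);u=np.linalg.svd(c)[2][0];u*=np.sign(u[0]);print('bar dir',np.arctan2(u[1],u[0]),'centre',w.mean(0))
s2=cv2.imread('pics/side19.png')[140:200,235:310]
S=lambda p:np.array(up(p,10,(235,140)))
from tilt import tiltfit
tiltfit((0,1,2),np.array([S(a) for a in((166,282),(487,200),(180,470),(480,392),(103,210))]))
"
```

```text
relay [0.5849 0.0879 0.1548] [-0.7282 -1.0384  0.446  -1.2806  0.6479  0.9083 -0.3745  1.3425]
panel frame [-2.9221  2.482   0.    ] 0.046843766793529515
46
bar dir 0.11837336517244383 centre [0.5606 0.0849]
0 [-0.78 -0.62  0.55  0.02 -1.81  1.3   0.57  1.25 -0.72 -1.2 ] top slope diff 0.63 bottom -0.06
1 [-1.21 -0.38  0.14 -0.3  -1.84  1.43  0.55  0.86 -1.14 -0.98] top slope diff 0.08 bottom -0.57
2 [-1.64 -0.14 -0.27 -0.61 -1.87  1.56  0.52  0.48 -1.56 -0.74] top slope diff -0.47 bottom -1.08
```

```bash
python3 -c "
from h import *
t=cv2.imread('pics/top19.png')
cv2.imwrite('pics/t19d.png',cv2.resize(t[135:190,178:215],None,fx=10.8,fy=10.8,interpolation=cv2.INTER_LANCZOS4))"
```

```text
(no output)
```

View pics/t19d.png

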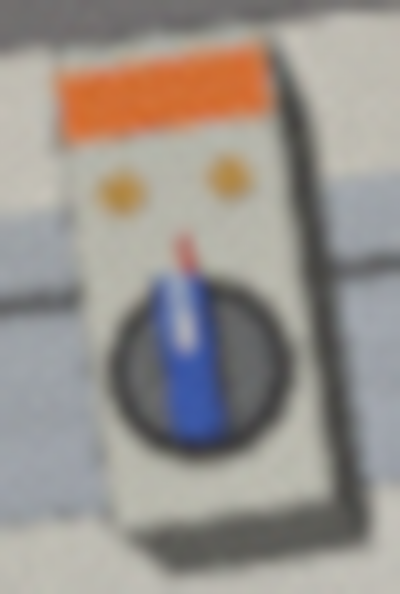

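```bash
python3 -c "
from h import *
s=cv2.imread('pics/side19.png')
cv2.imwrite('pics/s19e.png',cv2.resize(s[168:192,262:292],None,fx=25,fy=25,interpolation=cv2.INTER_CUBIC))
P=R.from_euler('z',.12);o=np.array([.5876,.0892,.030])
L=np.array([[55,-25,6],[33,-15,-8],[38,-15,-17],[37.5,-15,-17],[42.5,-15,-17],[37.5,-15,-8]])/1e3
q=proj('side',P.apply(L)+o); print((q-[262,168]+.5)*25-.5)"
```

```text
[[533.4979 307.7107]
 [339.1291 400.6185]
 [373.3735 450.8228]
 [369.8301 451.7227]
 [405.2262 442.7339]
 [371.1751 392.5429]]
```

View pics/s19e.png

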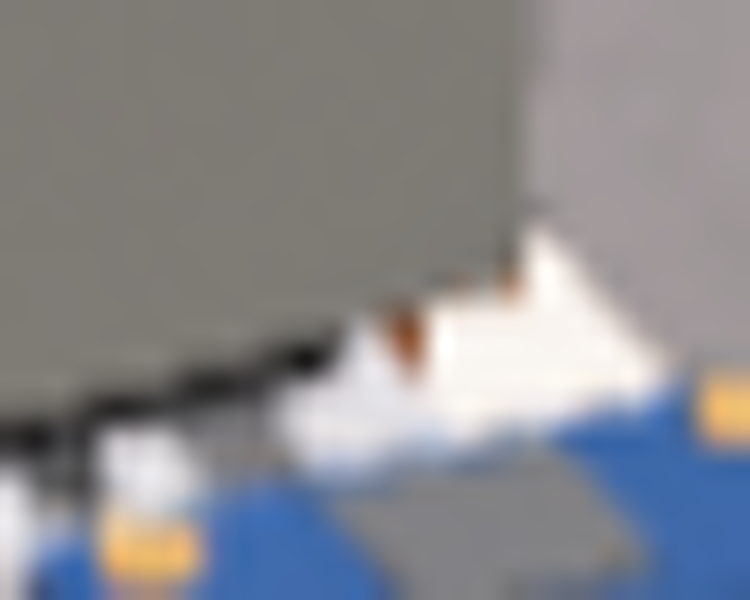

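```bash
python3 -c "
from h import *
for o,yaw in (([.471,-.2452,.017],-.316),([.5876,.0892,.030],.12)):
  P=R.from_euler('z',yaw)
  c=proj('side',P.apply([.055,-.025,.006])+o)
  for x,z in ((33,-8),(38,-17),(42,-17),(44,-17),(46,-17),(44,-6),(46,6),(58,6)):
    print(x,z,np.round(proj('side',P.apply(np.array([x,-15,z])/1e3)+o)-c,2))
s=cv2.imread('pics/side0.png')
cv2.imwrite('pics/s0e.png',cv2.resize(s[255:279,262:292],None,fx=25,fy=25,interpolation=cv2.INTER_CUBIC))"
```

```text
33 -8 [[-9.16  1.1 ]]
38 -17 [[-7.2   3.74]]
42 -17 [[-5.59  3.75]]
44 -17 [[-4.79  3.76]]
46 -17 [[-3.98  3.77]]
44 -6 [[-4.7   0.57]]
46 6 [[-3.78 -2.95]]
58 6 [[ 1.11 -2.89]]
33 -8 [[-7.77  3.72]]
38 -17 [[-6.4   5.72]]
42 -17 [[-5.27  5.44]]
44 -17 [[-4.71  5.29]]
46 -17 [[-4.14  5.15]]
44 -6 [[-4.63  2.4 ]]
46 6 [[-3.98 -0.93]]
58 6 [[-0.57 -1.78]]
```

View pics/s0e.png

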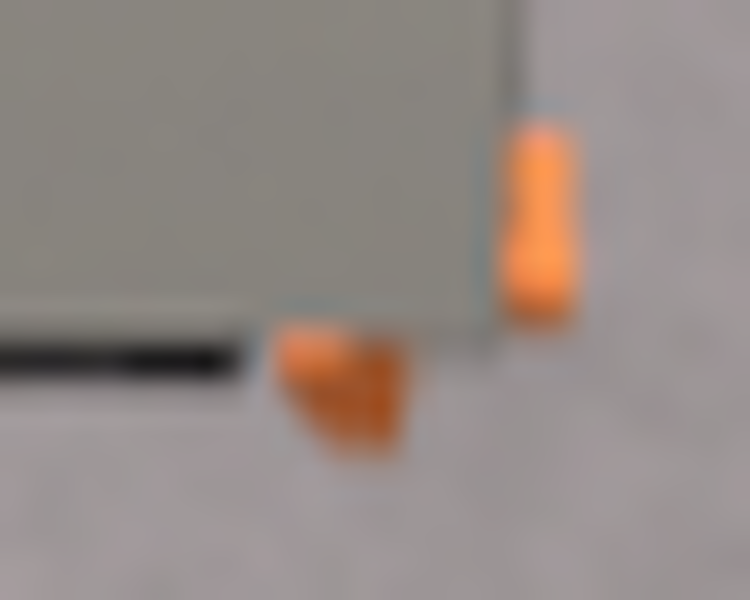

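View pics/top19.png

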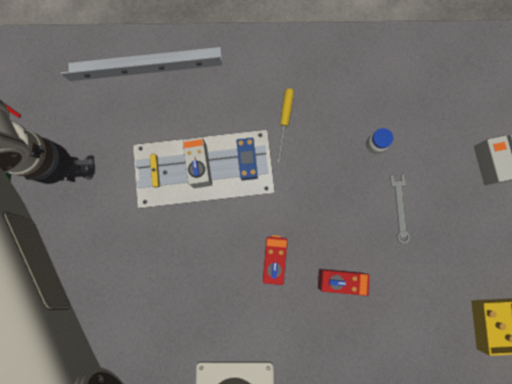

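View pics/side19.png

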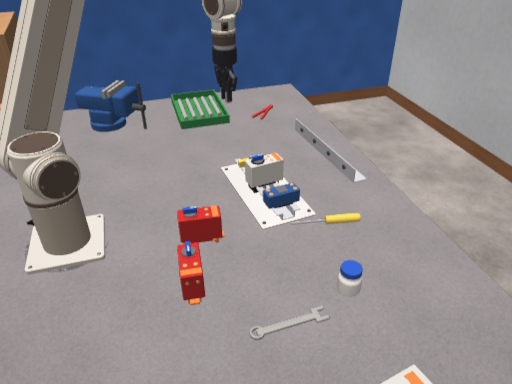

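The relay sits level between the clamp and the blue module. The screwdriver, jar and wrench are at their original pixels, and the arm is clear, so I'll hand in.

```bash
python3 -c "
from workcell import bot
o=bot.get_obs();print(o['clock'],o['ft_force']);print(bot.job_done())"
```

```text
27.6 [ 0.77208478 -0.02512746  0.31058171]
the job is handed in; nothing more can be done
None
```

The relay is fitted on the rail between the blue module and the yellow end clamp, and the dial is back at its zero stop. I handed in at 27.6 s; no verdict is reported.

**What I did:**
- I gripped the light grey relay across its width and tilted the clip end up about 18°.
- I slid the hook under the near edge until the leg lightly touched the rail, with under 5 N sideways.
- I tipped it to about 11°, released it, and pressed the orange pad with shut fingers along the tipping arc.
- I then turned the dial anticlockwise about 38°, slightly past the expected zero, and swung the arm clear.

**Last checks:**
- **Seating:** a confirming press of up to 23 N on the pad moved the fingers only 0.5 mm. They stopped at 0.109 to 0.110 m, against 0.110 m when level. The side image gives a tilt of 0 to 1°.
- **Clip:** its position in the image fits snapped home (0 to 1.5 mm out). I did not do a pull test.
- **Dial:** the enlarged top view shows the bar parallel to the relay within about 1.5°, with the white line towards the clip end.
- **Other objects:** the screwdriver, wrench, jar and look-alikes are at their original pixel positions.

**Less certain:**
- **Dial torque:** it rose only to about 0.09 N m with noise, so I did not feel a sharp stop. I rely on the image and the slight over-turn.
- **Relay yaw:** two later fits put it 0.02 and 0.05 rad from the panel's. The larger one rested on corners I misread, and the rest is within the hook's play and reading error.

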